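# Press a filled cheese mould in the spindle press

## Task

Stand the filled steel mould upright inside the ring of the press's pulled-out loading tray and push the tray fully home. Then wind the press plate down onto the mould with the star handle (clockwise seen from above, spoke after spoke) until it bears firmly - the handle then takes about three quarters more push than when it ran free, and never more than double - and let go, leaving it pressed. Leave the spice jar, the salt shaker and the bowl nearby where they stand.

Things in the scene. Friction and masses are not known exactly. Their poses are not given: they have to be found in the camera images.
- mould_mid (a point): centre of the filled cheese mould, half-way up: a perforated steel cylinder, 64 mm across, 50 mm tall, about 0.5 kg, grasped across the body from above. A white follower disc, 55 mm across, stands 4 to 14 mm proud of its top, depending on how full it is (not measured; it does not give under the press). z axis up when upright.
- press: the fixed spindle press: steel base 275 x 116 mm, 14 mm high; steel column, 30 mm thick and 292 mm high, 118 mm behind the spindle axis; white arm (top at z = 0.183) from column to spindle. Origin on the worktable under the vertical spindle axis; local -x points to its front, where the tray comes out, +x to the column, z up.
- tray_seat (a point): centre of the tray's flat seat, on its upper face, on which the mould stands. Round it is a raised aluminium ring, inner diameter 71 mm, outer 79 mm, 5 mm high; the mould goes inside with 3.5 mm to spare all round. Moves with the tray.
- tray_knob (a point): middle of the upright black knob (25 mm in diameter, its top 13 mm above this point) on the tray's front bar; push or grip it to slide the tray. Moves with the tray, 135 mm in front of the seat's centre.
- tray (a joint): how far the tray is pulled out, m: 0 = fully home against its stop with the seat under the press plate, about 0.15 to 0.165 at the start; the tray runs along the press's local x axis with about 3 N of drag.
- press_plate: the steel press plate, 62 mm across, below the spindle; origin at the centre of its underside. It does not turn; it comes down 30 mm per full clockwise turn of the star handle and carries the handle down with it. A stiff spring above it builds up the load after it meets the follower: from first touch to the right load is about 0.7 rad of handle; over 1 rad is too much.
- star: hub of the star handle, on the spindle axis at the height of its four level spokes, 90 degrees apart (z up). Push needed 70 mm from the axis: about 6.5 N running free (0.45 N m), about 11 N at the right load (0.78 N m); 9.2 to 13.2 N is acceptable, above 14.9 N the mould is spoilt. Clockwise seen from above winds down; it stays where it is left.
- spoke0 (a point): point on a spoke's black grip, 70 mm from the spindle axis. Each grip is a level round bar, 17 mm thick, from 44 to 88 mm from the axis; a thinner steel rod joins it to the hub.
- spoke1 (a point): the same point on the next spoke, 90 degrees counter-clockwise (from above) of spoke0
- spoke2 (a point): the same point on the spoke opposite spoke0
- spoke3 (a point): the same point on the spoke 90 degrees clockwise of spoke0
- salt_shaker: bystander: glass salt shaker with a grey cap, 44 mm in diameter, 90 mm tall, origin at its underside
- spice_jar: bystander: glass spice jar with a black cap, 45 mm in diameter, 105 mm tall, origin at its underside
- ramekin: bystander: white bowl with dark red spice, 109 mm in diameter, 48 mm tall, origin at its underside

How it is judged:
On the way, in this order (a step that is already met when the one before it is completed fails the run):
1. the mould stands in the tray's ring, tray still out (horizontal distance between mould_mid and tray_seat below 0.006 m and z of mould_mid in the frame of tray_seat below 0.028 m and value of joint tray above 0.1 m), for 0.2 s.
2. the tray is home with the mould in its ring (value of joint tray below 0.004 m and horizontal distance between mould_mid and tray_seat below 0.006 m), for 0.2 s.
At the end, for the whole second after the job is handed in: The mould stands upright (within 0.06 rad) in the tray's ring (centres within 6 mm), the tray is home (within 4 mm) and the press plate bears on the follower with a standing load of 40 to 100 N (all of step 2 and contact force between press_plate and anything else between 40 and 100 N and z of mould_mid in the frame of tray_seat below 0.028 m and angle between mould_mid's own z axis and vertical below 0.06 rad); the robot touches nothing.
It fails at once if the press plate is loaded with more than 125 N: the mould is spoilt (contact force between press_plate and anything else above 125 N).
It fails at once if the star handle is pushed or struck with more than 30 N (contact force between star and anything else above 30 N).
It fails at once if the mould is tipped by more than 0.35 rad (angle between mould_mid's own z axis and vertical above 0.35 rad).
It fails at once if the salt shaker, spice jar or ramekin is moved by more than 30 mm (distance of any of salt_shaker, spice_jar, ramekin from where it was at the start of the episode above 0.03 m).
It also fails if it takes over 72 s, if anything falls off the work surface, if the arm or the gripper's body presses on something with over 40 N, if the wrist force passes 120 N, or if a joint passes its speed limit or range.

## Robot

A 7-joint arm with a two-finger parallel gripper is mounted at the origin on a cart in front of the work surface, level with it; the furniture and walls round the work are solid. World frame = base frame: x ahead of the robot, y to its left, z up, the work surface at z = 0. Lengths are in m, angles in rad, forces in N, time in s.
With the tool pointing down it reaches from about 0.4 to 0.85 m from the base axis. Payload 4.5 kg.
Tool frame: the origin (TCP) lies on the centre line of the jaws, within the pads' length; the fingertips stand 17 mm ahead of it and the grasp point (between the pads) lies 2 mm behind it (r.tip_reach is the distance from the TCP to the fingertips, in m); z points along the fingers, y is the line along which they close (so a half turn about z gives the same grasp; the last joint's range is limited). The gripper opens to 88 mm and grips with 3 to 60 N. Pads are 18 mm wide; open, the fingers measure 123 mm over their backs; the gripper's body (75 mm by 187 mm) begins 45 mm behind the grasp point.
Start: joints at [-1.285, 0.689, -0.195, 1.565, 0.157, 0.902, -0.215], TCP at [0.156, 0.605, 0.256] pointing down, gripper open.
Joint ranges: [-3.01, 3.01], [-0.46, 2.08], [-1.47, 1.51], [0.13, 2.56], [-1, 4.14], [0.04, 2.09], [-2.66, 2.66]. Speed limits (rad/s): [2.57, 2.57, 3.14, 3.14, 3.14, 3.14, 3.14].

## Interface

Orientations are given as a unit quaternion [x, y, z, w].
In Python, from plant import r gives the robot as it stands.
- The arm moves only by the tool step_arm, never from a script. Its argument "steps" is a list of rows, each a list of 7 numbers: the shift along the tool's x, y, z in cm, then the turn, a rotation vector about the tool's x, y, z in degrees, then the gripper's target within -1 to 1 (shut at 1, half-way at 0, fully open at -1). A call has 1 to 8 rows; each row shifts and turns the commanded pose from where the row before left it, along the tool's axes as they then stand; what a row does not reach is not made up. A row lasts 1/8 s, in which the tool goes at most 62.5 mm and 10.7 degrees, less where a joint would pass 70% of its speed; a pose out of reach is approached as far as the arm can. A call with a gripper value outside its range is refused whole. The fingers move at their own pace and stop on an object; "force" is the grip in N (left out, the last holds). Time passes only in rows, so rows that do not move let the fingers close. It gives the time, the measured TCP pose, the force, the opening and the grip force at its end, in the units of the state.
- r.get_state(): the state, without advancing time (a new reading comes with each control period).
- r.snapshot(name): name is "side" or "top" or "wrist"; returns a dict with "pixels" (384x512x3 uint8, red, green, blue), "fx", "fy", "cx", "cy" (pixels), "cam_to_world" (4x4, takes a point from camera to world coordinates). Camera axes: x right, y down, z forward; pixel columns grow to the right and rows downward; lengths in m; the calibration is good to about 2 mm. The wrist camera is an equidistant fisheye: a pixel r from the principal point sees the ray r / f radians off the axis. A picture is of the moment at which its call begins. There is no depth.
- r.finish_job(): hands the job in; it is judged then, once.
The state is a dict: "clock": time; "q": joint angles; "qd": joint speeds; "joint_torque": joint torques, N m; "tool_pos": TCP position; "eef_rot": TCP orientation; "contact_force": force on the tool from outside, world axes, zero at the start; "moment": the same for the moment, N m; "opening": opening from 0.0 (shut) to 1.0 (fully open); "finger_force": force on a finger pad.
Only numpy, scipy, OpenCV 4.12 (cv2) and the standard library are available. Lean on these libraries where they do the work, as an engineer would, in place of code of your own. Each camera call takes 0.05 s, during which the arm holds its last target. There are 200 camera calls.

## Working session

There is one attempt and no reset: what is moved stays moved. The work goes in short steps, Python scripts to look and compute and a tool call to move; the robot and the scene stay as the last step left them, time stands still between calls to the robot, and variables do not carry over. Pictures are saved under pics/ and viewed, at most 10 in all, crops included, and the job is handed in when it is done.

Besides the shell and the picture viewer there is one more tool, called after "Emit:" by a JSON object that holds its "name" and its "arguments", one argument or row to a line. step_arm: Moves the arm, as the interface text tells. Its arguments: {"type":"object","properties":{"steps":{"type":"array","items":{"type":"array","items":{"type":"number"}}},"force":{"type":"number"}},"required":["steps"]}

```bash
ls; mkdir -p pics
python3 - <<'E'
from plant import r
import cv2,numpy as np
s=r.get_state(); print({k:np.round(v,3).tolist() for k,v in s.items()})
for n in("side","top","wrist"):
    d=r.snapshot(n); cv2.imwrite(f"pics/{n}0.png",d["pixels"][:,:,::-1]); print(n,d["fx"],d["fy"],d["cx"],d["cy"],np.round(d["cam_to_world"],4).tolist())
E
```

```text
pics
{'clock': 0.0, 'q': [-1.285, 0.69, -0.195, 1.566, 0.157, 0.902, -0.215], 'qd': [0.001, 0.002, -0.001, 0.001, -0.002, -0.001, -0.001], 'joint_torque': [-0.0, -52.754, -1.267, -15.343, -0.053, 0.006, 0.0], 'tool_pos': [0.156, 0.605, 0.255], 'eef_rot': [0.125, 0.992, -0.001, -0.0], 'contact_force': [0.588, 0.356, 0.287], 'moment': [0.032, 0.024, -0.054], 'finger_force': 0.0, 'opening': 0.997}
side 404.8390927560493 404.8390927560493 249.21710234903475 189.97941967144845 [[-0.9456, -0.1858, 0.267, 0.3047], [-0.325, 0.573, -0.7524, 0.7628], [-0.0132, -0.7982, -0.6022, 0.7951], [0.0, 0.0, 0.0, 1.0]]
top 393.2522182784672 393.2522182784672 255.48621280895046 188.76853821799256 [[0.4139, -0.872, 0.2612, 0.3425], [-0.9103, -0.3981, 0.1134, -0.145], [0.0051, -0.2848, -0.9586, 1.0955], [0.0, 0.0, 0.0, 1.0]]
wrist 297.3186396354542 297.3186396354542 255.06397626187768 190.70465400967194 [[0.2491, 0.93, 0.2703, 0.0867], [0.9685, -0.2387, -0.0712, 0.624], [-0.0017, 0.2795, -0.9601, 0.3845], [0.0, 0.0, 0.0, 1.0]]
```

View pics/side0.png

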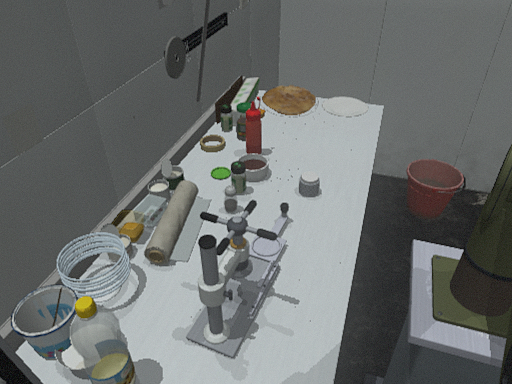

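View pics/top0.png

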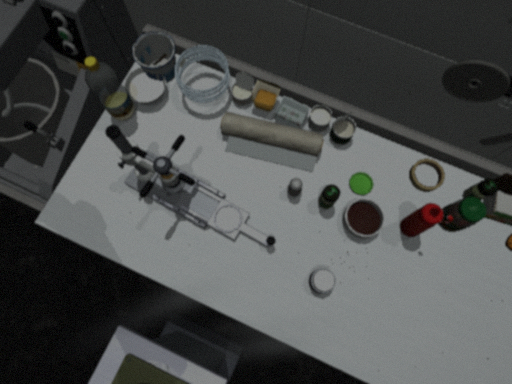

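Run:
```python
import cv2
def c(f,x0,y0,x1,y1,k,o):
    im=cv2.imread(f)[y0:y1,x0:x1]; im=cv2.convertScaleAbs(cv2.resize(im,None,fx=k,fy=k,interpolation=cv2.INTER_CUBIC),alpha=1.3)
    for x in range((x0//20+1)*20,x1,20): cv2.putText(im,str(x),((x-x0)*k-10,10),0,.35,(0,255,255)); cv2.line(im,((x-x0)*k,12),((x-x0)*k,20),(0,255,255))
    for y in range((y0//20+1)*20,y1,20): cv2.putText(im,str(y),(0,(y-y0)*k+4),0,.35,(0,255,255)); cv2.line(im,(25,(y-y0)*k),(32,(y-y0)*k),(0,255,255))
    cv2.imwrite(o,im)
c("pics/top0.png",100,118,350,302,3,"pics/topc.png")
c("pics/side0.png",180,150,340,360,3,"pics/sidec.png") if 0 else c("pics/side0.png",180,165,330,315,4,"pics/sidec.png")
```

```text
(no output)
```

View pics/topc.png

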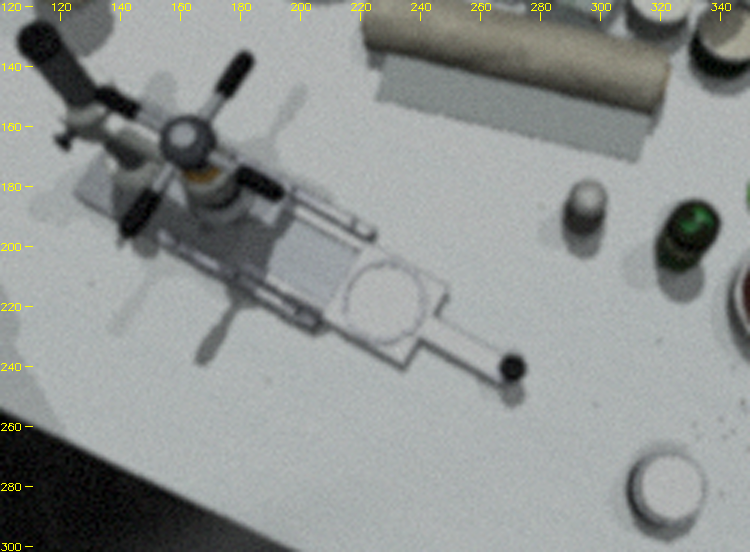

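View pics/sidec.png

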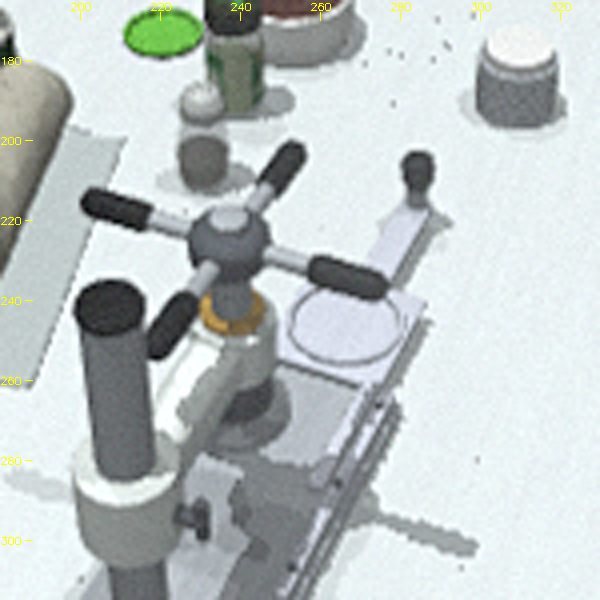

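```bash
cat > h.py <<'E'
import numpy as np
from plant import r
K={"side":(404.839,249.217,189.979,np.array([[-0.9456,-0.1858,0.267,0.3047],[-0.325,0.573,-0.7524,0.7628],[-0.0132,-0.7982,-0.6022,0.7951]])),
"top":(393.252,255.486,188.769,np.array([[0.4139,-0.872,0.2612,0.3425],[-0.9103,-0.3981,0.1134,-0.145],[0.0051,-0.2848,-0.9586,1.0955]]))}
def ray(n,p,T=None):
    f,cx,cy,T=K[n]; d=T[:,:3]@np.array([(p[0]-cx)/f,(p[1]-cy)/f,1]); return T[:,3],d/np.linalg.norm(d)
def atz(n,p,z):
    o,d=ray(n,p); return o+d*(z-o[2])/d[2]
def tri(a,b):
    A=0;B=0
    for n,p in(("top",a),("side",b)):
        o,d=ray(n,p); M=np.eye(3)-np.outer(d,d); A=A+M; B=B+M@o
    x=np.linalg.solve(A,B); e=[np.linalg.norm(np.cross(x-ray(n,p)[0],ray(n,p)[1])) for n,p in(("top",a),("side",b))]
    return x,sum(e)
def proj(n,X):
    f,cx,cy,T=K[n]; c=T[:,:3].T@(np.asarray(X)-T[:,3]); return np.array([f*c[0]/c[2]+cx,f*c[1]/c[2]+cy])
E
python3 - <<'E'
from h import *
np.set_printoptions(precision=4,suppress=True)
P=dict(follower=((323.3,280.3),(310,176.75)),knobtop=((270.7,240),(284.5,205)),ring=((227.7,218.7),(266.5,246)),hub=((162.7,165),(237.5,225.75)),col=((113,131),(207.5,240)))
for k,(a,b) in P.items(): print(k,*tri(a,b))
S=[(203,215),(254.5,203),(275.5,236.75),(220,253)]
for t in [(182.7,137.3),(133,150),(192.7,180.7),(143.3,194)]:
    for s in S:
        x,e=tri(t,s)
        if e<.02: print(t,s,x,e)
print(atz("top",(323.3,280.3),.06),atz("side",(310,176.75),.06))
E
```

```text
follower [ 0.4729 -0.2831  0.0577] 0.0019157078184359841
knobtop [ 0.5116 -0.1177  0.0613] 0.0017386065054823692
ring [0.5235 0.0166 0.0204] 0.001074526805056445
hub [0.5403 0.1788 0.2282] 0.002319850731582221
col [0.5518 0.2947 0.29  ] 0.0010199465965306442
(182.7, 137.3) (203, 215) [0.6228 0.1691 0.2276] 0.0014741726318145787
(133, 150) (220, 253) [0.5454 0.2614 0.2266] 0.0011698686215913263
(192.7, 180.7) (254.5, 203) [0.5325 0.0969 0.2291] 0.006947349104747263
(143.3, 194) (275.5, 236.75) [0.4579 0.1856 0.2279] 0.0058827035191955125
[ 0.4736 -0.2828  0.06  ] [ 0.4714 -0.2798  0.06  ]
```

Top view: follower top at (323,280), ring centre (228,219), knob (271,240), hub (163,165), column top (113,131). The side view shows the same points, and the two triangulate consistently: knob to ring is 135 mm, column top is at z 0.29, and the spokes are at z 0.228 and line up with the press axis.

```bash
cat >> h.py <<'E'
from scipy.spatial.transform import Rotation as R
U=np.array([.0970,.9953]); AX=np.array([.540,.1785])
def pose():
    s=r.get_state(); x=R.from_quat(s["eef_rot"]).as_matrix()[:,0]
    return np.array(s["tool_pos"]),np.degrees(np.arctan2(x[1],x[0])),s
def plan(way,p=None,h=None,g=-1):
    """way: list of (x,y,z,heading,nrows)"""
    if p is None: p,h,_=pose()
    out=[]
    p=np.array(p,float)
    for x,y,z,H,n in way:
        p0=p.copy();h0=h
        for i in range(n):
            t=p0+(np.array([x,y,z])-p0)*(i+1)/n; hn=h0+(H-h0)*(i+1)/n
            a=np.radians(h); d=t-p; X=[np.cos(a),np.sin(a)];Y=[np.sin(a),-np.cos(a)]
            row=[round(100*(d[0]*X[0]+d[1]*X[1]),1),round(100*(d[0]*Y[0]+d[1]*Y[1]),1),round(-100*d[2],1),0,0,round(h-hn,1),g]
            p=p+np.r_[(np.array(X)*row[0]+np.array(Y)*row[1])/100,-row[2]/100]; h-=row[5]; out.append(row)
    for i in range(0,len(out),8): print(str(out[i:i+8]).replace(" ",""))
def st():
    p,h,s=pose(); print(round(s["clock"],2),np.round(p,4),"h",round(h,2),"z",np.round(R.from_quat(s["eef_rot"]).as_matrix()[:,2],3),"F",np.round(s["contact_force"],1),"M",np.round(s["moment"],2),"op",round(s["opening"],3),"q7",round(s["q"][6],2),"ff",round(s["finger_force"],1))
E
python3 - <<'E'
from h import *
st()
w=[]
for i in range(1,22):
    t=i/21; a=np.radians(75.5-106.4*t); rad=.625-.075*t; z=.256+.11*min(1,t*4) if t<.7 else .366-.2*(t-.7)/.3
    w.append((rad*np.cos(a),rad*np.sin(a),z,165.6-131.6*t,1))
plan(w)
E
```

```text
0.15 [0.1556 0.6049 0.2551] h 165.58 z [-0.    -0.001 -1.   ] F [-0.1  0.4 -0.9] M [ 0.01  0.02 -0.01] op 1.0 q7 -0.22 ff 0.0
[[np.float64(-5.6),np.float64(-0.6),np.float64(-2.2),0,0,np.float64(6.2),-1],[np.float64(-5.4),np.float64(-0.5),np.float64(-2.1),0,0,np.float64(6.3),-1],[np.float64(-5.5),np.float64(-0.3),np.float64(-2.1),0,0,np.float64(6.3),-1],[np.float64(-5.4),np.float64(-0.3),np.float64(-2.1),0,0,np.float64(6.2),-1],[np.float64(-5.4),np.float64(-0.2),np.float64(-2.1),0,0,np.float64(6.3),-1],[np.float64(-5.3),np.float64(-0.0),np.float64(-0.5),0,0,np.float64(6.3),-1],[np.float64(-5.4),np.float64(0.1),np.float64(0.0),0,0,np.float64(6.2),-1],[np.float64(-5.3),np.float64(0.1),np.float64(0.0),0,0,np.float64(6.3),-1]]
[[np.float64(-5.2),np.float64(0.3),np.float64(0.0),0,0,np.float64(6.3),-1],[np.float64(-5.3),np.float64(0.4),np.float64(0.0),0,0,np.float64(6.2),-1],[np.float64(-5.1),np.float64(0.5),np.float64(0.0),0,0,np.float64(6.3),-1],[np.float64(-5.2),np.float64(0.6),np.float64(0.0),0,0,np.float64(6.3),-1],[np.float64(-5.1),np.float64(0.7),np.float64(0.0),0,0,np.float64(6.2),-1],[np.float64(-5.0),np.float64(0.8),np.float64(0.0),0,0,np.float64(6.3),-1],[np.float64(-5.0),np.float64(0.9),np.float64(1.0),0,0,np.float64(6.3),-1],[np.float64(-5.0),np.float64(1.0),np.float64(3.1),0,0,np.float64(6.2),-1]]
[[np.float64(-4.9),np.float64(1.1),np.float64(3.2),0,0,np.float64(6.3),-1],[np.float64(-4.8),np.float64(1.1),np.float64(3.2),0,0,np.float64(6.3),-1],[np.float64(-4.8),np.float64(1.3),np.float64(3.2),0,0,np.float64(6.2),-1],[np.float64(-4.7),np.float64(1.4),np.float64(3.1),0,0,np.float64(6.3),-1],[np.float64(-4.7),np.float64(1.4),np.float64(3.2),0,0,np.float64(6.3),-1]]
```

Emit:
{"name": "step_arm", "arguments": {
  "steps": [
    [-5.6,-0.6,-2.2,0,0,6.2,-1],
    [-5.4,-0.5,-2.1,0,0,6.3,-1],
    [-5.5,-0.3,-2.1,0,0,6.3,-1],
    [-5.4,-0.3,-2.1,0,0,6.2,-1],
    [-5.4,-0.2,-2.1,0,0,6.3,-1],
    [-5.3,0,-0.5,0,0,6.3,-1],
    [-5.4,0.1,0,0,0,6.2,-1],
    [-5.3,0.1,0,0,0,6.3,-1]
  ]
}}

```text
clock: 1.15
tool_pos: [0.4897, 0.3403, 0.3665]
eef_rot: [0.535, 0.845, -0.0, -0.0]
contact_force: [0.7, 0.3, -0.5]
opening: 0.999
finger_force: 0.0
```

Emit:
{"name": "step_arm", "arguments": {
  "steps": [
    [-5.2,0.3,0,0,0,6.3,-1],
    [-5.3,0.4,0,0,0,6.2,-1],
    [-5.1,0.5,0,0,0,6.3,-1],
    [-5.2,0.6,0,0,0,6.3,-1],
    [-5.1,0.7,0,0,0,6.2,-1],
    [-5.0,0.8,0,0,0,6.3,-1],
    [-5.0,0.9,1.0,0,0,6.3,-1],
    [-5.0,1.0,3.1,0,0,6.2,-1]
  ]
}}

```text
clock: 2.15
tool_pos: [0.5665, -0.0566, 0.3263]
eef_rot: [0.843, 0.539, 0.002, 0.001]
contact_force: [0.7, -0.3, -0.6]
opening: 1.002
finger_force: 0.0
```

Emit:
{"name": "step_arm", "arguments": {
  "steps": [
    [-4.9,1.1,3.2,0,0,6.3,-1],
    [-4.8,1.1,3.2,0,0,6.3,-1],
    [-4.8,1.3,3.2,0,0,6.2,-1],
    [-4.7,1.4,3.1,0,0,6.3,-1],
    [-4.7,1.4,3.2,0,0,6.3,-1],
    [0,0,0,0,0,0,-1]
  ]
}}

```text
clock: 2.9
tool_pos: [0.4675, -0.2853, 0.1646]
eef_rot: [0.958, 0.288, -0.003, -0.001]
contact_force: [0.3, 0.8, 0.0]
opening: 0.998
finger_force: 0.0
```

```bash
sed -i 's/row=\[round/row=[round/; s/out.append(row)/out.append([float(v) for v in row])/' h.py
python3 - <<'E'
from h import *
st()
plan([(.4727,-.282,.10,34,3),(.4727,-.282,.032,34,3)])
E
```

```text
2.9 [ 0.4675 -0.2853  0.1646] h 33.48 z [-0.006 -0.    -1.   ] F [0.3 0.8 0. ] M [-0.    0.13  0.02] op 0.998 q7 -0.16 ff 0.0
[[0.2,0.0,2.2,0.0,0.0,-0.2,-1.0],[0.2,0.0,2.1,0.0,0.0,-0.1,-1.0],[0.2,0.0,2.2,0.0,0.0,-0.2,-1.0],[0.0,0.0,2.3,0.0,0.0,-0.0,-1.0],[0.0,0.0,2.2,0.0,0.0,-0.0,-1.0],[0.0,0.0,2.3,0.0,0.0,-0.0,-1.0]]
```

Emit:
{"name": "step_arm", "arguments": {
  "steps": [
    [0.2,0,2.2,0,0,-0.2,-1],
    [0.2,0,2.1,0,0,-0.1,-1],
    [0.2,0,2.2,0,0,-0.2,-1],
    [0,0,2.3,0,0,0,-1],
    [0,0,2.2,0,0,0,-1],
    [0,0,2.3,0,0,0,-1],
    [0,0,0,0,0,0,-1]
  ]
}}

```text
clock: 3.78
tool_pos: [0.4772, -0.2768, 0.0327]
eef_rot: [0.955, 0.297, -0.0, -0.001]
contact_force: [0.4, -0.1, -0.1]
opening: 1.001
finger_force: 0.0
```

Run:
```python
from h import *
import cv2
st()
d=r.snapshot("wrist"); cv2.imwrite("pics/w1.png",d["pixels"][:,:,::-1])
```

```text
3.77 [ 0.4772 -0.2768  0.0327] h 34.58 z [-0.001  0.002 -1.   ] F [ 0.4 -0.1 -0.1] M [-0.03  0.16 -0.02] op 1.001 q7 -0.1 ff 0.0
```

View pics/w1.png

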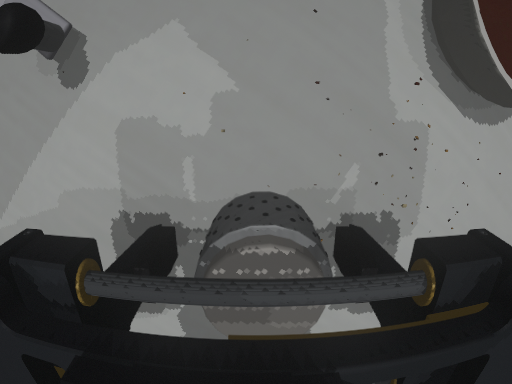

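Emit:
{"name": "step_arm", "arguments": {
  "steps": [
    [-0.6,0,0,0,0,0.6,-1],
    [0,0,0,0,0,0,1],
    [0,0,0,0,0,0,1],
    [0,0,0,0,0,0,1],
    [0,0,0,0,0,0,1],
    [0,0,0,0,0,0,1]
  ],
  "force": 8
}}

```text
clock: 4.58
tool_pos: [0.4729, -0.2825, 0.0342]
eef_rot: [0.957, 0.291, 0.001, 0.001]
contact_force: [0.7, -2.0, 4.5]
opening: 0.723
finger_force: 8.0
```

```bash
python3 -c "
from h import *
st()"
```

```text
4.58 [ 0.4729 -0.2825  0.0342] h 33.87 z [ 0.002 -0.001 -1.   ] F [ 0.7 -2.   4.5] M [-0.41 -0.12  0.  ] op 0.723 q7 -0.1 ff 8.0
```

Emit:
{"name": "step_arm", "arguments": {
  "steps": [
    [0,0,0,0,0,0,-1],
    [0,0,0,0,0,0,-1],
    [0,0,0,0,0,10,-1],
    [0,0,0,0,0,10,-1],
    [0,0,0,0,0,10,-1],
    [0,0,0,0,0,10,-1],
    [0,0,0,0,0,10,-1],
    [0,0,0,0,0,10,-1]
  ]
}}

```text
clock: 5.58
tool_pos: [0.4717, -0.281, 0.0333]
eef_rot: [0.973, -0.229, -0.001, -0.001]
contact_force: [-0.1, 0.0, 0.6]
opening: 0.998
finger_force: 0.0
```

Emit:
{"name": "step_arm", "arguments": {
  "steps": [
    [0,0,0,0,0,10,-1],
    [0,0,0,0,0,10,-1],
    [0,0,0,0,0,10,-1],
    [0,0,0,0,0,0,-1],
    [0,0,0,0,0,0,-1]
  ]
}}

```text
clock: 6.2
tool_pos: [0.472, -0.2814, 0.0335]
eef_rot: [0.883, -0.469, -0.0, -0.0]
contact_force: [0.3, 0.7, 0.2]
opening: 0.997
finger_force: 0.0
```

```bash
python3 -c "
from h import *
st()"
```

```text
6.2 [ 0.472  -0.2814  0.0335] h -55.96 z [-0.     0.001 -1.   ] F [0.3 0.7 0.2] M [0.02 0.12 0.04] op 0.997 q7 -1.17 ff 0.0
```

Emit:
{"name": "step_arm", "arguments": {
  "steps": [
    [0,0,0,0,0,0,1],
    [0,0,0,0,0,0,1],
    [0,0,0,0,0,0,1],
    [0,0,0,0,0,0,1],
    [0,0,0,0,0,0,1]
  ],
  "force": 30
}}

```text
clock: 6.82
tool_pos: [0.4722, -0.2817, 0.0337]
eef_rot: [0.883, -0.47, 0.0, -0.0]
contact_force: [0.3, 0.8, 0.4]
opening: 0.715
finger_force: 30.0
```

Run:
```python
from h import *
st(); print(np.round(r.get_state()["q"],2))
plan([(.474,-.279,.13,-56,3),(.5235-.002,.0166-.02,.13,-56,6),(.5235,.0166,.085,-56,2)],g=1)
```

```text
6.83 [ 0.4722 -0.2817  0.0337] h -56.11 z [ 0.  0. -1.] F [0.3 0.8 0.4] M [ 0.09  0.06 -0.02] op 0.715 q7 -1.17 ff 30.0
[ 0.23  1.    0.4   1.94 -0.97  0.41 -1.17]
[[-0.0,-0.1,-3.2,0.0,0.0,-0.0,1.0],[-0.1,-0.1,-3.2,0.0,0.0,-0.1,1.0],[-0.0,-0.1,-3.2,0.0,0.0,-0.0,1.0],[-3.4,-3.2,-0.0,0.0,0.0,-0.0,1.0],[-3.3,-3.2,-0.0,0.0,0.0,-0.0,1.0],[-3.4,-3.3,-0.0,0.0,0.0,-0.0,1.0],[-3.4,-3.2,-0.0,0.0,0.0,-0.0,1.0],[-3.3,-3.2,-0.0,0.0,0.0,-0.0,1.0]]
[[-3.4,-3.2,-0.0,0.0,0.0,-0.0,1.0],[-0.8,-0.7,2.2,0.0,0.0,-0.0,1.0],[-0.8,-0.6,2.3,0.0,0.0,-0.0,1.0]]
```

Emit:
{"name": "step_arm", "arguments": {
  "steps": [
    [0,0,-3.2,0,0,0,1],
    [0,0,-3.2,0,0,0,1],
    [0,0,-3.2,0,0,0,1],
    [-3.4,-3.2,0,0,0,0,1],
    [-3.4,-3.2,0,0,0,0,1],
    [-3.4,-3.2,0,0,0,0,1],
    [-3.4,-3.2,0,0,0,0,1],
    [-3.4,-3.2,0,0,0,0,1]
  ]
}}

```text
clock: 7.82
tool_pos: [0.5098, -0.0497, 0.1292]
eef_rot: [0.882, -0.47, -0.001, 0.0]
contact_force: [0.6, 0.3, -4.5]
opening: 0.724
finger_force: 30.0
```

Emit:
{"name": "step_arm", "arguments": {
  "steps": [
    [-3.4,-3.2,0,0,0,0,1],
    [-0.8,-0.8,2.2,0,0,0,1],
    [-0.8,-0.8,2.3,0,0,0,1],
    [0,0,0,0,0,0,1],
    [0,0,0,0,0,0,1]
  ]
}}

```text
clock: 8.45
tool_pos: [0.5222, 0.0158, 0.0851]
eef_rot: [0.882, -0.471, 0.0, 0.0]
contact_force: [-1.1, -0.4, -2.9]
opening: 0.719
finger_force: 30.0
```

Run:
```python
from h import *
import cv2
st(); print(np.round(r.get_state()["q"],2))
ims=[]
for n,(x0,y0) in (("top",(190,150)),("side",(215,165))):
    d=r.snapshot(n)["pixels"][:,:,::-1]; cv2.imwrite(f"pics/{n}2.png",d)
    im=cv2.resize(d[y0:y0+110,x0:x0+80],None,fx=5,fy=5,interpolation=cv2.INTER_CUBIC); im=cv2.convertScaleAbs(im,alpha=1.5)
    for k in range(0,110,10): cv2.putText(im,str(y0+k),(0,k*5+4),0,.35,(0,255,255)); 
    for k in range(0,80,10): cv2.putText(im,str(x0+k),(k*5-8,10),0,.35,(0,255,255))
    ims.append(im)
cv2.imwrite("pics/c2.png",np.hstack(ims))
```

```text
8.45 [0.5222 0.0158 0.0851] h -56.18 z [ 0.    -0.001 -1.   ] F [-1.1 -0.4 -2.9] M [0.02 0.12 0.  ] op 0.719 q7 -1.73 ff 30.0
[-0.39  0.91  0.48  2.02 -0.96  0.46 -1.73]
```

View pics/c2.png

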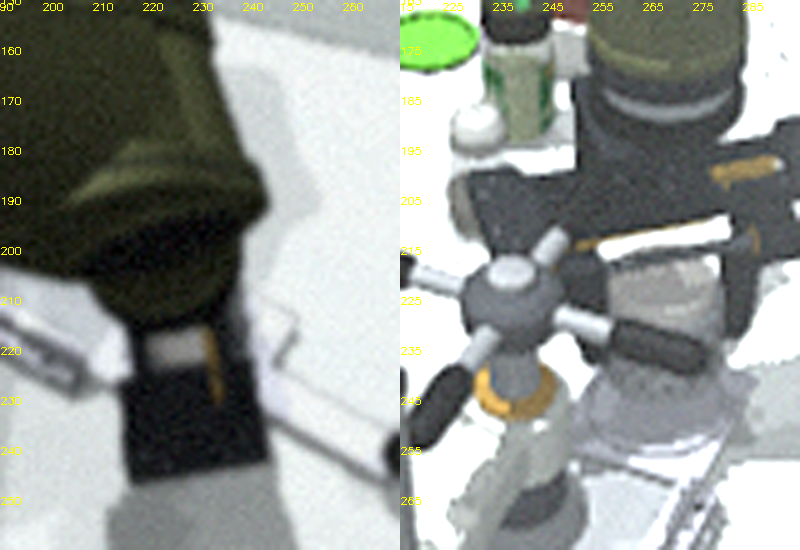

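Run:
```python
from h import *
for z in (.051,.076,.1): print(z,proj("side",(.5222,.0158,z)),proj("side",(.5222,.0158-.02,z))-proj("side",(.5222,.0158,z)), proj("side",(.5222+.032,.0158,z))-proj("side",(.5222,.0158,z)))
# side-only ring/knob/column estimates vs top-only, and line check
print(atz("top",(227.7,218.7),.0195),atz("side",(266.5,246),.0195))
print(proj("side",(.5235,.0166,.0195)),proj("top",(.5235,.0166,.0195)))
print(atz("top",(270.7,240),.061),atz("side",(284.5,205),.061))
# side grey-level profiles along rows across mould
import cv2
g=cv2.cvtColor(cv2.imread("pics/side2.png"),cv2.COLOR_BGR2GRAY)
for y in (222,226,236,240,244,248): print(y,g[y,246:292].tolist())
```

```text
0.051 [267.00254474 237.54120505] [ 2.18213164 -4.94356795] [-11.51798576  -2.61283095]
0.076 [267.1299374 230.5503091] [ 2.21109142 -4.91475927] [-11.6823368   -2.59362212]
0.1 [267.25570859 223.64839368] [ 2.2396217  -4.88360585] [-11.84458775  -2.57310658]
[0.52418842 0.01675499 0.0195    ] [0.5231945  0.01572804 0.0195    ]
[266.29648635 246.16798643] [227.64211012 218.98004519]
[ 0.51252169 -0.11764897  0.061     ] [ 0.51078553 -0.11800929  0.061     ]
222 [70, 59, 39, 46, 49, 46, 49, 48, 49, 47, 73, 103, 111, 103, 103, 101, 104, 104, 106, 105, 108, 103, 104, 103, 103, 103, 116, 106, 110, 100, 106, 105, 85, 71, 53, 50, 52, 60, 58, 57, 91, 133, 130, 134, 160, 185]
226 [89, 129, 119, 78, 68, 33, 36, 39, 47, 43, 61, 90, 96, 99, 109, 109, 112, 112, 111, 112, 113, 109, 126, 123, 128, 129, 120, 128, 119, 107, 100, 86, 82, 75, 53, 53, 53, 53, 44, 67, 125, 184, 197, 194, 189, 197]
236 [211, 207, 206, 213, 203, 96, 29, 40, 42, 45, 53, 71, 64, 59, 42, 39, 43, 47, 49, 47, 48, 49, 53, 53, 54, 49, 55, 54, 54, 51, 56, 70, 77, 83, 144, 189, 218, 213, 216, 216, 204, 189, 212, 188, 211, 179]
240 [106, 148, 202, 213, 212, 214, 213, 142, 92, 86, 92, 73, 83, 75, 88, 91, 91, 87, 89, 88, 89, 99, 93, 87, 77, 75, 63, 66, 69, 85, 81, 79, 90, 110, 112, 107, 106, 109, 106, 115, 132, 142, 141, 147, 142, 142]
244 [106, 107, 121, 161, 164, 109, 101, 93, 111, 110, 107, 109, 108, 90, 90, 88, 89, 95, 89, 82, 91, 94, 94, 88, 93, 92, 87, 92, 94, 94, 102, 102, 96, 93, 94, 97, 102, 105, 118, 143, 141, 143, 144, 141, 140, 144]
248 [110, 105, 100, 99, 117, 112, 97, 105, 108, 113, 110, 103, 99, 96, 95, 99, 99, 98, 96, 96, 98, 98, 98, 96, 97, 97, 100, 98, 100, 98, 99, 99, 103, 107, 97, 100, 96, 103, 129, 127, 123, 127, 144, 144, 138, 139]
```

Emit:
{"name": "step_arm", "arguments": {
  "steps": [
    [-0.1,-0.2,0.5,0,0,0,1],
    [0,0,1,0,0,0,1],
    [0,0,1,0,0,0,1],
    [0,0,0.4,0,0,0,1],
    [0,0,0.2,0,0,0,1],
    [0,0,0,0,0,0,1]
  ]
}}

```text
clock: 9.3
tool_pos: [0.5227, 0.0187, 0.0555]
eef_rot: [0.882, -0.471, -0.0, -0.001]
contact_force: [-5.3, 0.5, 18.9]
opening: 0.72
finger_force: 30.0
```

Emit:
{"name": "step_arm", "arguments": {
  "steps": [
    [0,0,0.2,0,0,0,1],
    [0,0,0,0,0,0,1]
  ]
}}

```text
clock: 9.55
tool_pos: [0.5228, 0.0186, 0.0551]
eef_rot: [0.882, -0.471, -0.0, -0.001]
contact_force: [-6.8, 1.6, 33.9]
opening: 0.721
finger_force: 30.0
```

Run:
```python
from h import *
st()
```

```text
9.55 [0.5228 0.0186 0.0551] h -56.18 z [ 0.001  0.003 -1.   ] F [-6.8  1.6 33.9] M [0.42 1.76 0.11] op 0.721 q7 -1.73 ff 30.0
```

Run:
```python
from h import *
import cv2
a=np.radians(np.arange(0,360,3))
for n in("top","side"):
    g=cv2.cvtColor(cv2.imread(f"pics/{n}0.png"),cv2.COLOR_BGR2GRAY).astype(np.float32)
    g=g-cv2.GaussianBlur(g,(0,0),4)
    f,cx,cy,T=K[n]; res=[]
    for z in (.0165,.0215):
      for rad in np.arange(.034,.0415,.0005):
        for x in np.arange(.516,.532,.0005):
          for y in np.arange(.009,.025,.0005):
            P=np.c_[x+rad*np.cos(a),y+rad*np.sin(a),np.full(a.shape,z)]; c=(P-T[:,3])@T[:,:3]
            u=(f*c[:,0]/c[:,2]+cx).astype(np.float32);v=(f*c[:,1]/c[:,2]+cy).astype(np.float32)
            s=cv2.remap(g,u[None],v[None],1)[0]
            res.append((np.minimum(s,8).clip(-25).mean(),z,rad,x,y))
    res.sort(); print(n); print(np.round(res[:6],4))
```

```text
top
[[-8.6186  0.0165  0.0375  0.525   0.017 ]
 [-8.617   0.0215  0.0375  0.524   0.0165]
 [-8.6158  0.0165  0.0375  0.5245  0.017 ]
 [-8.5622  0.0165  0.0375  0.5245  0.0175]
 [-8.5433  0.0215  0.0375  0.524   0.016 ]
 [-8.5418  0.0215  0.0375  0.5235  0.0165]]
side
[[-1.92154e+01  2.15000e-02  3.70000e-02  5.25000e-01  1.65000e-02]
 [-1.91303e+01  1.65000e-02  3.75000e-02  5.26500e-01  1.20000e-02]
 [-1.90790e+01  2.15000e-02  3.70000e-02  5.25000e-01  1.70000e-02]
 [-1.90738e+01  1.65000e-02  3.75000e-02  5.26500e-01  1.15000e-02]
 [-1.90031e+01  1.65000e-02  3.75000e-02  5.26000e-01  1.20000e-02]
 [-1.89689e+01  1.65000e-02  3.70000e-02  5.26500e-01  1.20000e-02]]
```

Emit:
{"name": "step_arm", "arguments": {
  "steps": [
    [0,0,-0.7,0,0,0,1],
    [0.25,-0.1,0,0,0,0,1],
    [0,0,0,0,0,0,1],
    [0,0,0.3,0,0,0,1],
    [0,0,0.2,0,0,0,1],
    [0,0,0,0,0,0,1]
  ]
}}

```text
clock: 10.3
tool_pos: [0.5255, 0.0171, 0.0552]
eef_rot: [0.882, -0.471, 0.0, -0.001]
contact_force: [-4.4, 1.2, 16.6]
opening: 0.714
finger_force: 30.0
```

Run:
```python
from h import *
st()
```

```text
10.3 [0.5255 0.0171 0.0552] h -56.15 z [ 0.001  0.001 -1.   ] F [-4.4  1.2 16.6] M [0.31 0.75 0.1 ] op 0.714 q7 -1.74 ff 30.0
```

Run:
```python
from h import *
import cv2
d=np.ascontiguousarray(r.snapshot("side")["pixels"][:,:,::-1]); cv2.imwrite("pics/side3.png",d)
x0,y0=240,212
im=cv2.convertScaleAbs(cv2.resize(d[y0:y0+55,x0:x0+60],None,fx=10,fy=10,interpolation=cv2.INTER_CUBIC),alpha=1.5)
a=np.radians(np.arange(0,360,3))
p,h,s=pose()
def circ(x,y,z,rad,col):
    q=np.array([(proj("side",(x+rad*np.cos(t),y+rad*np.sin(t),z))-[x0,y0]+.5)*10 for t in a]); cv2.polylines(im,[q.astype(np.int32)],True,col,1)
circ(.5245,.0165,.0215,.0395,(0,255,0)); circ(.5245,.0165,.0165,.0395,(255,255,0))
circ(p[0]+.0006,p[1]-.0009,.0215,.032,(0,0,255)); circ(p[0]+.0006,p[1]-.0009,.0165,.032,(255,0,255))
cv2.imwrite("pics/c3.png",im)
```

```text
(no output)
```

View pics/c3.png

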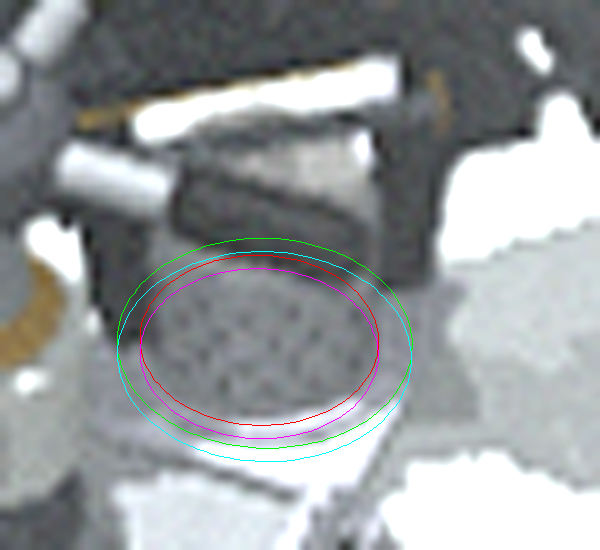

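Run:
```python
from h import *
import cv2
p,h,s=pose()
for n,(P,zb) in (("side2",((.5222,.0158),.0514)),("side3",(p[:2],p[2]-.0337))):
    g=cv2.cvtColor(cv2.imread(f"pics/{n}.png"),cv2.COLOR_BGR2GRAY)
    print(n,"pred bottom",[np.round(proj("side",(P[0]+.0006+.032*np.cos(t),P[1]-.0009+.032*np.sin(t),zb)),1).tolist() for t in np.radians([60,90,105,120])])
    for x in (260,263,266,269,272): print(x,g[238:264,x].tolist())
g=cv2.cvtColor(cv2.imread("pics/side3.png"),cv2.COLOR_BGR2GRAY)
for y in (226,230,238,242,246): print(y,g[y,246:292].tolist())
g=cv2.cvtColor(cv2.imread("pics/side0.png"),cv2.COLOR_BGR2GRAY)
for x in (260,263,266,269,272): print(x,g[228:264,x].tolist())
```

```text
side2 pred bottom [[257.9, 242.9], [263.3, 245.3], [266.5, 245.8], [269.7, 245.6]]
260 [86, 80, 88, 92, 89, 86, 90, 100, 93, 98, 95, 98, 99, 99, 95, 105, 106, 99, 128, 142, 109, 121, 156, 150, 152, 147]
263 [74, 97, 87, 79, 74, 89, 95, 94, 99, 99, 98, 98, 101, 95, 95, 103, 138, 125, 151, 200, 166, 105, 120, 155, 156, 156]
266 [66, 77, 89, 101, 100, 92, 91, 96, 99, 96, 98, 97, 99, 99, 95, 106, 158, 140, 148, 188, 190, 163, 102, 124, 155, 161]
269 [44, 59, 87, 96, 86, 85, 88, 94, 97, 99, 96, 96, 101, 92, 98, 115, 159, 138, 150, 185, 184, 188, 157, 105, 136, 171]
272 [52, 47, 63, 80, 89, 86, 87, 97, 101, 98, 100, 97, 97, 108, 122, 157, 148, 116, 169, 187, 183, 183, 179, 171, 148, 112]
side3 pred bottom [[256.6, 251.1], [261.8, 253.6], [265.0, 254.0], [268.2, 253.8]]
260 [103, 85, 88, 85, 71, 78, 85, 87, 83, 69, 80, 87, 90, 87, 87, 105, 106, 97, 168, 173, 103, 120, 154, 156, 147, 151]
263 [87, 108, 97, 94, 94, 88, 89, 97, 95, 98, 84, 91, 97, 93, 87, 98, 138, 125, 152, 199, 165, 94, 122, 156, 156, 155]
266 [71, 99, 95, 89, 92, 92, 94, 91, 92, 91, 92, 97, 82, 82, 95, 91, 159, 145, 146, 189
[... 1470 characters left out ...]
183, 126, 43, 66, 58, 61, 59, 59, 46, 49, 137, 182, 172, 170, 173, 171, 172, 176, 174, 172, 173, 169, 171, 173, 174, 169, 163, 120, 136, 184, 156, 92, 113, 150, 149, 148]
266 [188, 182, 125, 48, 62, 69, 60, 53, 57, 42, 96, 155, 175, 172, 174, 172, 168, 169, 168, 171, 171, 172, 176, 175, 176, 178, 174, 128, 138, 177, 184, 154, 92, 113, 151, 152]
269 [185, 189, 179, 113, 49, 67, 68, 56, 57, 55, 49, 98, 155, 174, 172, 170, 170, 172, 174, 171, 171, 170, 171, 178, 175, 175, 167, 124, 132, 175, 179, 184, 152, 101, 128, 161]
272 [163, 171, 176, 145, 73, 56, 68, 69, 59, 57, 58, 48, 109, 159, 174, 171, 168, 170, 169, 171, 175, 174, 175, 174, 174, 171, 135, 104, 157, 181, 173, 175, 169, 166, 140, 111]
```

Emit:
{"name": "step_arm", "arguments": {
  "steps": [
    [0,0,-0.2,0,0,0,1],
    [-0.15,0.25,0,0,0,0,1],
    [-0.15,0.25,0,0,0,0,1],
    [0,0,0,0,0,0,1]
  ]
}}

```text
clock: 10.85
tool_pos: [0.5203, 0.017, 0.0555]
eef_rot: [0.882, -0.47, 0.0, -0.0]
contact_force: [3.2, 0.6, -5.3]
opening: 0.717
finger_force: 30.0
```

Emit:
{"name": "step_arm", "arguments": {
  "steps": [
    [-0.1,0.2,0,0,0,0,1],
    [0,0,0,0,0,0,1]
  ]
}}

```text
clock: 11.1
tool_pos: [0.52, 0.017, 0.0558]
eef_rot: [0.883, -0.47, 0.002, -0.001]
contact_force: [5.9, 0.9, -7.6]
opening: 0.719
finger_force: 30.0
```

Run:
```python
from h import *
st()
```

```text
11.1 [0.52   0.017  0.0558] h -56.1 z [ 0.004 -0.    -1.   ] F [ 5.9  0.9 -7.6] M [ 0.34 -1.34 -0.01] op 0.719 q7 -1.74 ff 30.0
```

Emit:
{"name": "step_arm", "arguments": {
  "steps": [
    [0.2,-0.3,0,0,0,0,1],
    [0.15,-0.2,0,0,0,0,1],
    [0,0,0.1,0,0,0,1],
    [0,0,0,0,0,0,1]
  ]
}}

```text
clock: 11.6
tool_pos: [0.5226, 0.0165, 0.0553]
eef_rot: [0.882, -0.471, -0.001, -0.0]
contact_force: [-2.7, -0.0, 4.8]
opening: 0.722
finger_force: 30.0
```

Run:
```python
from h import *
st()
```

```text
11.6 [0.5226 0.0165 0.0553] h -56.14 z [-0.001  0.001 -1.   ] F [-2.7 -0.   4.8] M [0.26 0.46 0.04] op 0.722 q7 -1.75 ff 30.0
```

Emit:
{"name": "step_arm", "arguments": {
  "steps": [
    [0,0,0,0,0,0,-1],
    [0,0,0,0,0,0,-1],
    [0,0,-0.5,0,0,0,-1],
    [0,0,-3,0,0,0,-1],
    [0,0,-4,0,0,0,-1],
    [0,0,-2,0,0,0,-1]
  ]
}}

```text
clock: 12.35
tool_pos: [0.5242, 0.0163, 0.1517]
eef_rot: [0.882, -0.471, 0.001, -0.0]
contact_force: [-0.1, -0.0, -0.4]
opening: 1.0
finger_force: 0.0
```

Run:
```python
from h import *
import cv2
st()
d=r.snapshot("side")["pixels"][:,:,::-1]; cv2.imwrite("pics/side4.png",d)
plan([(.5073,-.1628,.14,-92,5),(.5073,-.1628,.054,-92,3)],g=1)
```

```text
12.35 [0.5242 0.0163 0.1517] h -56.14 z [ 0.002 -0.    -1.   ] F [-0.1 -0.  -0.4] M [ 0.05  0.08 -0.02] op 1.0 q7 -1.88 ff 0.0
[[2.8,2.3,0.3,0.0,0.0,7.2,1.0],[3.0,1.9,0.2,0.0,0.0,7.1,1.0],[3.3,1.6,0.3,0.0,0.0,7.2,1.0],[3.4,1.1,0.3,0.0,0.0,7.2,1.0],[3.5,0.6,0.2,0.0,0.0,7.2,1.0],[0.0,0.0,2.9,0.0,0.0,-0.0,1.0],[0.0,0.0,2.8,0.0,0.0,-0.0,1.0],[0.0,0.0,2.9,0.0,0.0,-0.0,1.0]]
```

Emit:
{"name": "step_arm", "arguments": {
  "steps": [
    [2.8,2.3,0.3,0,0,7.2,1],
    [3,1.9,0.2,0,0,7.2,1],
    [3.3,1.6,0.3,0,0,7.2,1],
    [3.4,1.1,0.3,0,0,7.2,1],
    [3.5,0.6,0.2,0,0,7.2,1],
    [0,0,0,0,0,0,1],
    [0,0,0,0,0,0,1]
  ]
}}

```text
clock: 13.28
tool_pos: [0.506, -0.1614, 0.1362]
eef_rot: [-0.694, 0.72, 0.001, 0.0]
contact_force: [-0.0, 0.3, 0.2]
opening: 0.233
finger_force: 0.0
```

Run:
```python
from h import *
import cv2
st(); print(np.round(r.get_state()["q"],2))
d=r.snapshot("side")["pixels"][:,:,::-1]; cv2.imwrite("pics/side5.png",d)
d2=r.snapshot("top")["pixels"][:,:,::-1]; cv2.imwrite("pics/top5.png",d2)
a=cv2.resize(d[190:280,200:310],None,fx=6,fy=6,interpolation=cv2.INTER_CUBIC)[:540,:]
cv2.imwrite("pics/c5.png",cv2.convertScaleAbs(a,alpha=1.4))
```

```text
13.28 [ 0.506  -0.1614  0.1362] h -92.05 z [-0.001  0.001 -1.   ] F [-0.   0.3  0.2] M [0.14 0.05 0.03] op 0.233 q7 -2.04 ff 0.0
[-0.15  0.87  0.67  1.98 -0.92  0.63 -2.04]
```

View pics/c5.png

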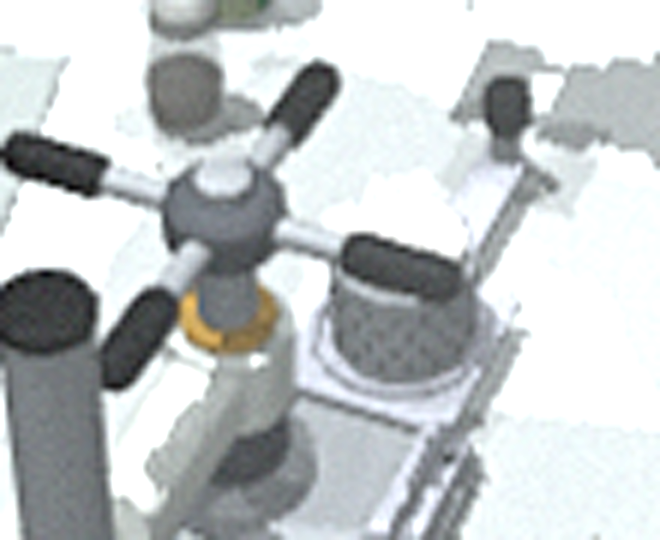

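Emit:
{"name": "step_arm", "arguments": {
  "steps": [
    [0,0,3,0,0,0,1],
    [0,0,3,0,0,0,1],
    [0,0,2.2,0,0,0,1],
    [-0.6,0,0,0,0,0,1],
    [-0.6,0,0,0,0,0,1],
    [0,0,0,0,0,0,1]
  ]
}}

```text
clock: 14.12
tool_pos: [0.5072, -0.1491, 0.0555]
eef_rot: [-0.695, 0.719, -0.0, 0.0]
contact_force: [-0.6, -0.0, 0.9]
opening: 0.003
finger_force: 0.0
```

Run:
```python
from h import *
st()
for z in (.08,.09,.1,.11,.12,.13): print(z,proj("side",(.540,.1785,z)),proj("side",(.543,.2095,z)),proj("side",(.571,.1785,z))[0],proj("side",(.509,.1785,z))[0])
plan([(.505,-.151,.054,-95,1),(.5248,.0227,.054,-95,12)],g=1)
```

```text
14.12 [ 0.5072 -0.1491  0.0555] h -92.01 z [ 0.001  0.    -1.   ] F [-0.6 -0.   0.9] M [0.06 0.12 0.02] op 0.003 q7 -2.03 ff 0.0
0.08 [239.1673018  273.39949654] [233.1780862 283.1126284] 226.6491640914707 251.90951315694892
0.09 [239.04437816 270.45572164] [233.01222836 280.16021781] 226.4467327549673 251.86899838219244
0.1 [238.91984712 267.47345248] [232.84414732 277.16823224] 226.24167790171524 251.82794901185045
0.11 [238.79367693 264.45192903] [232.67379807 274.13587063] 226.03394819777537 251.78635439460533
0.12 [238.66583501 261.39037111] [232.50113438 271.06231011] 225.82349096115865 251.74420359429092
0.13 [238.53628793 258.28797776] [232.32610877 267.94670533] 225.61025211728338 251.70148538030642
[[0.2,0.2,0.1,0.0,0.0,3.0,1.0],[-1.5,-0.0,0.0,0.0,0.0,-0.0,1.0],[-1.4,-0.1,0.0,0.0,0.0,-0.0,1.0],[-1.5,-0.0,0.0,0.0,0.0,-0.0,1.0],[-1.4,-0.0,0.0,0.0,0.0,-0.0,1.0],[-1.5,-0.1,0.0,0.0,0.0,-0.0,1.0],[-1.4,-0.0,0.0,0.0,0.0,-0.0,1.0],[-1.5,-0.1,0.0,0.0,0.0,-0.0,1.0]]
[[-1.5,0.0,0.0,0.0,0.0,-0.0,1.0],[-1.4,-0.0,0.0,0.0,0.0,-0.0,1.0],[-1.5,-0.1,0.0,0.0,0.0,-0.0,1.0],[-1.4,-0.0,0.0,0.0,0.0,-0.0,1.0],[-1.5,-0.0,0.0,0.0,0.0,-0.0,1.0]]
```

Emit:
{"name": "step_arm", "arguments": {
  "steps": [
    [-0.7,0,0,0,0,0,1],
    [-1,-0.1,0,0,0,0,1],
    [-1.4,-0.1,0,0,0,0,1],
    [-1.6,-0.1,0,0,0,0,1],
    [-1.6,-0.1,0,0,0,0,1],
    [-1.6,-0.1,0,0,0,0,1],
    [-1.6,-0.1,0,0,0,0,1],
    [-1.6,-0.1,0,0,0,0,1]
  ]
}}

```text
clock: 15.12
tool_pos: [0.5177, -0.0384, 0.0547]
eef_rot: [-0.694, 0.72, 0.0, 0.0]
contact_force: [-0.6, -4.1, 1.2]
opening: 0.003
finger_force: 1.7
```

Emit:
{"name": "step_arm", "arguments": {
  "steps": [
    [-1.4,-0.1,0,0,0,0,1],
    [-1.2,-0.1,0,0,0,0,1],
    [-1,0,0,0,0,0,1],
    [-0.7,0,0,0,0,0,1],
    [-0.5,0,0,0,0,0,1]
  ]
}}

```text
clock: 15.75
tool_pos: [0.5221, 0.0085, 0.0547]
eef_rot: [-0.694, 0.72, -0.001, 0.0]
contact_force: [1.8, -3.3, -0.9]
opening: 0.006
finger_force: 1.6
```

Run:
```python
from h import *
st()
```

```text
15.75 [0.5221 0.0085 0.0547] h -92.13 z [ 0.001 -0.    -1.   ] F [ 1.8 -3.3 -0.9] M [-0.53 -0.17  0.01] op 0.006 q7 -2.33 ff 1.6
```

Emit:
{"name": "step_arm", "arguments": {
  "steps": [
    [-0.5,0,0,0,0,0,1],
    [-0.4,0,0,0,0,0,1],
    [-0.3,0,0,0,0,0,1],
    [-0.2,0,0,0,0,0,1]
  ]
}}

```text
clock: 16.25
tool_pos: [0.5229, 0.0222, 0.0549]
eef_rot: [-0.694, 0.72, -0.001, 0.001]
contact_force: [5.1, -3.3, -2.0]
opening: 0.007
finger_force: 2.2
```

Emit:
{"name": "step_arm", "arguments": {
  "steps": [
    [-0.2,0,0,0,0,0,1],
    [-0.2,0,0,0,0,0,1]
  ]
}}

```text
clock: 16.5
tool_pos: [0.523, 0.024, 0.055]
eef_rot: [-0.693, 0.721, -0.002, -0.0]
contact_force: [3.7, -8.1, -2.9]
opening: 0.007
finger_force: 4.9
```

Emit:
{"name": "step_arm", "arguments": {
  "steps": [
    [-0.2,0,0,0,0,0,1],
    [-0.1,0,0,0,0,0,1]
  ]
}}

```text
clock: 16.75
tool_pos: [0.523, 0.0241, 0.055]
eef_rot: [-0.692, 0.722, -0.004, -0.002]
contact_force: [3.0, -13.4, -4.1]
opening: 0.001
finger_force: 6.7
```

```bash
cat >> h.py <<'E'
def tcp(th,gap=0,rad=.066,h=-56):
    a=np.radians(th); e=np.array([np.cos(a),np.sin(a)]); n=np.array([-e[1],e[0]]); b=np.radians(h)
    s=.009*abs(n@[np.cos(b),np.sin(b)])+.0175*abs(n@[np.sin(b),-np.cos(b)])
    return AX+rad*e+n*(.0085+s+gap)
def torque(s=None):
    p,h,s=pose(); F=np.array(s["contact_force"]); d=p[:2]-AX
    return d[0]*F[1]-d[1]*F[0]+s["moment"][2], d[0]*F[1]-d[1]*F[0]
def sweep(t0,t1,step,z0,th0,g=1,p=None,h=None):
    "z0: tcp height when spoke sits at th0"
    n=int(round((t0-t1)/step)); w=[]
    for i in range(1,n+1):
        t=t0-(t0-t1)*i/n; q=tcp(t); w.append((q[0],q[1],z0-.03*(th0-t)/360,-56,1))
    plan(w,g=g,p=p,h=h)
E
python3 - <<'E'
from h import *
p,h,s=pose()
q=tcp(-5.6,.010); print(q)
plan([(.5215,.006,.055,-92,1),(.5215,.006,.30,-92,5),(q[0],q[1],.30,-56,5),(q[0],q[1],.233,-56,2)],p=p,h=h,g=1)
E
```

```text
[0.60925552 0.20847444]
[[1.8,0.1,0.0,0.0,0.0,-0.4,1.0],[0.0,-0.0,-4.9,0.0,0.0,0.0,1.0],[0.0,-0.0,-4.9,0.0,0.0,0.0,1.0],[0.0,-0.0,-4.9,0.0,0.0,0.0,1.0],[0.0,-0.0,-4.9,0.0,0.0,0.0,1.0],[0.0,-0.0,-4.9,0.0,0.0,0.0,1.0],[-4.1,-1.6,0.0,0.0,0.0,-7.2,1.0],[-3.9,-2.1,0.0,0.0,0.0,-7.2,1.0]]
[[-3.5,-2.6,0.0,0.0,0.0,-7.2,1.0],[-3.3,-3.0,0.0,0.0,0.0,-7.2,1.0],[-2.8,-3.4,0.0,0.0,0.0,-7.2,1.0],[0.0,-0.0,3.4,0.0,0.0,0.0,1.0],[0.0,-0.0,3.3,0.0,0.0,0.0,1.0]]
```

Emit:
{"name": "step_arm", "arguments": {
  "steps": [
    [1,0.1,0,0,0,0,1],
    [1.4,0,0,0,0,-0.4,1],
    [0,0,-4.9,0,0,0,1],
    [0,0,-4.9,0,0,0,1],
    [0,0,-4.9,0,0,0,1],
    [0,0,-4.9,0,0,0,1],
    [0,0,-4.9,0,0,0,1],
    [-4.1,-1.6,0,0,0,-7.2,1]
  ]
}}

```text
clock: 17.75
tool_pos: [0.5379, 0.0423, 0.3035]
eef_rot: [0.739, -0.674, 0.002, -0.001]
contact_force: [1.2, 0.1, -1.5]
opening: 0.005
finger_force: 0.0
```

Emit:
{"name": "step_arm", "arguments": {
  "steps": [
    [-3.9,-2.1,0,0,0,-7.2,1],
    [-3.5,-2.6,0,0,0,-7.2,1],
    [-3.3,-3,0,0,0,-7.2,1],
    [-2.8,-3.4,0,0,0,-7.2,1],
    [0,0,0,0,0,0,1],
    [0,0,0,0,0,0,1]
  ]
}}

```text
clock: 18.5
tool_pos: [0.606, 0.2068, 0.2992]
eef_rot: [0.884, -0.468, -0.001, 0.001]
contact_force: [-0.3, -1.4, 0.1]
opening: 0.004
finger_force: 0.0
```

Run:
```python
from h import *
st(); print(np.round(r.get_state()["q"],2))
q=tcp(-5.6,.010)
plan([(q[0],q[1],.29,-56,1),(q[0],q[1],.233,-56,2)],g=1)
```

```text
18.5 [0.606  0.2068 0.2992] h -55.82 z [-0.002 -0.001 -1.   ] F [-0.3 -1.4  0.1] M [0.04 0.11 0.03] op 0.004 q7 -2.48 ff 0.0
[-0.75  0.76  0.7   1.49 -0.52  1.09 -2.48]
[[0.0,-0.4,0.9,0.0,0.0,0.2,1.0],[0.0,0.0,2.9,0.0,0.0,-0.0,1.0],[0.0,0.0,2.8,0.0,0.0,-0.0,1.0]]
```

```bash
sed -i 's/-56/-40/g' h.py
python3 - <<'E'
from h import *
p,h,s=pose()
q=tcp(-5.6,.010)
plan([(q[0],q[1],.29,-40,2),(q[0],q[1],.233,-40,2)],g=1)
print("--"); c=tcp(-5.6); plan([(c[0],c[1],.233,-40,2)],p=(q[0],q[1],.233),h=-40,g=1); print("--")
sweep(-5.6,-185.6,9,.233,-5.6,p=(c[0],c[1],.233),h=-40)
for t in range(-6,-190,-20): print(t,tcp(t))
E
```

```text
[[-0.0,-0.2,0.5,0.0,0.0,-7.9,1.0],[-0.0,-0.3,0.4,0.0,0.0,-7.9,1.0],[-0.0,0.0,2.9,0.0,0.0,-0.0,1.0],[-0.0,0.0,2.8,0.0,0.0,-0.0,1.0]]
--
[[0.3,0.4,-0.0,0.0,0.0,0.0,1.0],[0.3,0.4,-0.0,0.0,0.0,0.0,1.0]]
--
[[0.9,0.7,0.1,0.0,0.0,0.0,1.0],[0.8,0.8,0.1,0.0,0.0,0.0,1.0],[0.6,1.0,0.0,0.0,0.0,0.0,1.0],[0.5,1.1,0.1,0.0,0.0,0.0,1.0],[0.3,1.0,0.1,0.0,0.0,0.0,1.0],[0.2,1.0,0.1,0.0,0.0,0.0,1.0],[-0.0,1.1,0.0,0.0,0.0,0.0,1.0],[-0.2,1.2,0.1,0.0,0.0,0.0,1.0]]
[[-0.5,1.1,0.1,0.0,0.0,0.0,1.0],[-0.6,1.0,0.1,0.0,0.0,0.0,1.0],[-0.9,1.0,0.0,0.0,0.0,0.0,1.0],[-1.0,0.7,0.1,0.0,0.0,0.0,1.0],[-1.2,0.6,0.1,0.0,0.0,0.0,1.0],[-1.1,0.4,0.1,0.0,0.0,0.0,1.0],[-0.9,0.2,0.0,0.0,0.0,0.0,1.0],[-0.8,0.1,0.1,0.0,0.0,0.0,1.0]]
[[-0.9,0.0,0.1,0.0,0.0,0.0,1.0],[-1.0,-0.1,0.0,0.0,0.0,0.0,1.0],[-1.0,-0.3,0.1,0.0,0.0,0.0,1.0],[-0.9,-0.5,0.1,0.0,0.0,0.0,1.0]]
-6 [0.60856952 0.1994884 ]
-26 [0.61144464 0.17442588]
-46 [0.60515805 0.1496716 ]
-66 [0.59258306 0.12966549]
-86 [0.57166842 0.11455331]
-106 [0.54472422 0.10848559]
-126 [0.51633383 0.11411399]
-146 [0.49757179 0.12337516]
-166 [0.48226676 0.13724007]
-186 [0.47143048 0.1575116 ]
```

Down beside the right-hand spoke, then a gentle contact.

Emit:
{"name": "step_arm", "arguments": {
  "steps": [
    [0,-0.2,0.5,0,0,-8,1],
    [0,-0.2,0.4,0,0,-8,1],
    [0,0,2.9,0,0,0,1],
    [0,0,2.8,0,0,0,1],
    [0,0,0,0,0,0,1]
  ]
}}

```text
clock: 19.12
tool_pos: [0.6081, 0.2086, 0.232]
eef_rot: [0.94, -0.341, -0.002, 0.002]
contact_force: [-0.4, 0.5, -0.1]
opening: 0.006
finger_force: 0.0
```

Emit:
{"name": "step_arm", "arguments": {
  "steps": [
    [0.3,0.4,0,0,0,0,1],
    [0.3,0.4,0,0,0,0,1],
    [0.4,0.4,0,0,0,0,1]
  ]
}}

```text
clock: 19.5
tool_pos: [0.6104, 0.1967, 0.2349]
eef_rot: [0.941, -0.339, -0.0, -0.002]
contact_force: [-1.8, 7.1, 2.7]
opening: 0.006
finger_force: 3.3
```

Run:
```python
from h import *
st(); print(torque(),tcp(-5.6))
```

```text
19.5 [0.6104 0.1967 0.2349] h -39.69 z [ 0.001  0.004 -1.   ] F [-1.8  7.1  2.7] M [ 1.34  0.43 -0.05] op 0.006 q7 -2.19 ff 3.3
(np.float64(0.4748471155764389), np.float64(0.5296554324296084)) [0.60841969 0.19994997]
```

Emit:
{"name": "step_arm", "arguments": {
  "steps": [
    [0.8,0.8,0.1,0,0,0,1],
    [0.8,0.8,0.1,0,0,0,1],
    [0.6,1,0,0,0,0,1],
    [0.5,1.1,0.1,0,0,0,1],
    [0.3,1,0.1,0,0,0,1],
    [0.2,1,0.1,0,0,0,1],
    [0,1.1,0,0,0,0,1],
    [-0.2,1.2,0.1,0,0,0,1]
  ]
}}

```text
clock: 20.5
tool_pos: [0.5845, 0.1172, 0.2289]
eef_rot: [0.941, -0.339, 0.002, -0.003]
contact_force: [4.7, 6.3, 0.1]
opening: 0.004
finger_force: 3.0
```

Run:
```python
from h import *
st(); print(torque(),tcp(-70),tcp(-75),tcp(-80))
```

```text
20.5 [0.5845 0.1172 0.2289] h -39.59 z [ 0.006  0.005 -1.   ] F [4.7 6.3 0.1] M [ 1.25 -0.74 -0.14] op 0.004 q7 -2.05 ff 3.0
(np.float64(0.4258439655390427), np.float64(0.563348312754726)) [0.58903079 0.12611002] [0.58412542 0.12199514] [0.57873096 0.11831116]
```

Emit:
{"name": "step_arm", "arguments": {
  "steps": [
    [-0.6,1,0.1,0,0,0,1],
    [-0.8,1,0.1,0,0,0,1],
    [-0.9,0.9,0,0,0,0,1],
    [-1,0.7,0.1,0,0,0,1],
    [-1.2,0.6,0.1,0,0,0,1],
    [-1.1,0.4,0.1,0,0,0,1],
    [-0.9,0.2,0,0,0,0,1],
    [-0.8,0.1,0.1,0,0,0,1]
  ]
}}

```text
clock: 21.5
tool_pos: [0.5005, 0.1219, 0.2239]
eef_rot: [0.94, -0.341, 0.007, -0.002]
contact_force: [9.5, -1.9, 0.6]
opening: 0.005
finger_force: 3.8
```

Run:
```python
from h import *
st(); print(torque(),tcp(-140),tcp(-145),tcp(-150))
```

```text
21.5 [0.5005 0.1219 0.2239] h -39.86 z [ 0.014 -0.001 -1.   ] F [ 9.5 -1.9  0.6] M [-0.4  -1.82 -0.21] op 0.005 q7 -2.05 ff 3.8
(np.float64(0.40789371735409574), np.float64(0.6160610158622662)) [0.50255529 0.12044709] [0.49839557 0.12284979] [0.49431362 0.12563114]
```

Emit:
{"name": "step_arm", "arguments": {
  "steps": [
    [-0.9,0,0.2,0,0,0,1],
    [-1,-0.1,0.1,0,0,0,1],
    [-1,-0.3,0.1,0,0,0,1],
    [-1,-0.4,0.1,0,0,0,1],
    [-0.8,-0.6,0.1,0,0,0,1]
  ]
}}

```text
clock: 22.12
tool_pos: [0.4712, 0.1609, 0.2174]
eef_rot: [0.94, -0.342, 0.005, -0.0]
contact_force: [5.0, -6.8, 2.2]
opening: 0.006
finger_force: 3.2
```

Run:
```python
from h import *
st(); print(torque(),tcp(-180),tcp(-186),tcp(-192))
p,h,s=pose(); a=tcp(-5.6,.012)
b=p+np.array([-.01,-.015,0])
plan([(b[0],b[1],p[2],h,1),(b[0],b[1],.285,h,2),(a[0],a[1],.285,-40,4),(a[0],a[1],.218,-40,2)],g=1)
```

```text
22.12 [0.4712 0.1609 0.2174] h -39.96 z [ 0.009 -0.003 -1.   ] F [ 5.  -6.8  2.2] M [-1.34 -0.71 -0.11] op 0.006 q7 -2.11 ff 3.2
(np.float64(0.4394894872574058), np.float64(0.5531321879116878)) [0.474      0.15080913] [0.47143048 0.1575116 ] [0.46958397 0.16466108]
[[0.2,1.8,-0.0,0.0,0.0,0.0,1.0],[-0.0,-0.0,-3.4,0.0,0.0,0.0,1.0],[-0.0,-0.0,-3.4,0.0,0.0,0.0,1.0],[1.8,-3.6,0.0,0.0,0.0,0.0,1.0],[1.8,-3.7,0.0,0.0,0.0,0.0,1.0],[1.8,-3.6,0.0,0.0,0.0,0.0,1.0],[1.7,-3.7,0.0,0.0,0.0,0.0,1.0],[0.0,0.0,3.4,0.0,0.0,0.0,1.0]]
[[0.0,0.0,3.3,0.0,0.0,0.0,1.0]]
```

Emit:
{"name": "step_arm", "arguments": {
  "steps": [
    [0.1,1.8,0,0,0,0,1],
    [0,0,-3.4,0,0,0,1],
    [0,0,-3.4,0,0,0,1],
    [1.8,-3.7,0,0,0,0,1],
    [1.8,-3.7,0,0,0,0,1],
    [1.8,-3.7,0,0,0,0,1],
    [1.8,-3.7,0,0,0,0,1],
    [0,0,0,0,0,0,1]
  ]
}}

```text
clock: 23.12
tool_pos: [0.6087, 0.218, 0.2836]
eef_rot: [0.941, -0.339, 0.001, -0.0]
contact_force: [-0.2, -0.9, -0.3]
opening: 0.002
finger_force: 0.0
```

Run:
```python
from h import *
import cv2
st(); a=tcp(-7,.010)
d=r.snapshot("side")["pixels"][:,:,::-1]; cv2.imwrite("pics/side6.png",d)
plan([(a[0],a[1],.285,-40,1),(a[0],a[1],.2165,-40,2)],g=1)
b=tcp(-7); print("--"); plan([(b[0],b[1],.2165,-40,2)],p=(a[0],a[1],.2165),h=-40,g=1); print("--")
c=tcp(-12); sweep(-12,-192,9,.2165,-8,p=(c[0],c[1],.2165),h=-40)
```

```text
23.12 [0.6087 0.218  0.2836] h -39.64 z [ 0.002 -0.    -1.   ] F [-0.2 -0.9 -0.3] M [ 0.07  0.15 -0.  ] op 0.002 q7 -2.26 ff 0.0
[[0.8,0.5,-0.1,0.0,0.0,0.3,1.0],[-0.0,-0.0,3.4,0.0,0.0,-0.0,1.0],[-0.0,-0.0,3.4,0.0,0.0,-0.0,1.0]]
--
[[0.3,0.4,-0.0,0.0,0.0,0.0,1.0],[0.2,0.4,-0.0,0.0,0.0,0.0,1.0]]
--
[[0.8,0.8,0.1,0.0,0.0,0.0,1.0],[0.7,1.0,0.1,0.0,0.0,0.0,1.0],[0.5,1.1,0.1,0.0,0.0,0.0,1.0],[0.4,0.9,0.0,0.0,0.0,0.0,1.0],[0.2,1.1,0.1,0.0,0.0,0.0,1.0],[0.1,1.0,0.1,0.0,0.0,0.0,1.0],[-0.2,1.2,0.1,0.0,0.0,0.0,1.0],[-0.4,1.1,0.0,0.0,0.0,0.0,1.0]]
[[-0.5,1.1,0.1,0.0,0.0,0.0,1.0],[-0.8,1.0,0.1,0.0,0.0,0.0,1.0],[-1.0,0.8,0.1,0.0,0.0,0.0,1.0],[-1.1,0.6,0.0,0.0,0.0,0.0,1.0],[-1.3,0.5,0.1,0.0,0.0,0.0,1.0],[-0.9,0.2,0.1,0.0,0.0,0.0,1.0],[-0.8,0.1,0.1,0.0,0.0,0.0,1.0],[-0.9,0.1,0.0,0.0,0.0,0.0,1.0]]
[[-1.0,-0.1,0.1,0.0,0.0,0.0,1.0],[-0.9,-0.3,0.1,0.0,0.0,0.0,1.0],[-1.0,-0.4,0.1,0.0,0.0,0.0,1.0],[-0.9,-0.6,0.0,0.0,0.0,0.0,1.0]]
```

Emit:
{"name": "step_arm", "arguments": {
  "steps": [
    [0.8,0.5,0,0,0,0.3,1],
    [0,0,3.4,0,0,0,1],
    [0,0,3.4,0,0,0,1],
    [0.3,0.4,0,0,0,0,1],
    [0.3,0.4,0,0,0,0,1],
    [0.4,0.4,0,0,0,0,1]
  ]
}}

```text
clock: 23.92
tool_pos: [0.6095, 0.1951, 0.2172]
eef_rot: [0.94, -0.342, -0.0, -0.003]
contact_force: [-1.9, 6.8, -0.6]
opening: 0.009
finger_force: 3.3
```

Emit:
{"name": "step_arm", "arguments": {
  "steps": [
    [0.8,0.8,0.1,0,0,0,1],
    [0.7,1,0.1,0,0,0,1],
    [0.5,1.1,0.1,0,0,0,1],
    [0.3,1,0,0,0,0,1],
    [0.1,1,0.1,0,0,0,1],
    [0,1.1,0.1,0,0,0,1],
    [-0.2,1.1,0.1,0,0,0,1],
    [-0.5,1.1,0,0,0,0,1]
  ]
}}

```text
clock: 24.92
tool_pos: [0.576, 0.125, 0.2125]
eef_rot: [0.94, -0.34, 0.006, -0.007]
contact_force: [11.8, 11.1, -5.4]
opening: 0.004
finger_force: 6.9
```

Run:
```python
from h import *
st(); print(torque(),[(t,tcp(t).round(4).tolist()) for t in(-65,-75,-85,-95)])
```

```text
24.93 [0.576  0.125  0.2125] h -39.79 z [ 0.015  0.009 -1.   ] F [11.8 11.1 -5.4] M [ 2.4  -2.47 -0.14] op 0.004 q7 -2.04 ff 6.9
(np.float64(0.8871319575874431), np.float64(1.0304973040389904)) [(-65, [0.5934, 0.1306]), (-75, [0.5841, 0.122]), (-85, [0.5729, 0.1151]), (-95, [0.5601, 0.1105])]
```

Run:
```python
from h import *
import cv2
d=r.snapshot("side")["pixels"][:,:,::-1]; cv2.imwrite("pics/side7.png",d)
st(); print(torque())
a=cv2.resize(d[180:290,195:325],None,fx=6,fy=5,interpolation=cv2.INTER_CUBIC)
cv2.imwrite("pics/c7.png",cv2.convertScaleAbs(a,alpha=1.5))
```

```text
24.98 [0.5748 0.1236 0.2126] h -39.86 z [ 0.014  0.008 -1.   ] F [10.   9.4 -4.1] M [ 2.12 -2.03 -0.12] op 0.004 q7 -2.04 ff 5.9
(np.float64(0.7535841090131311), np.float64(0.8750876667918617))
```

View pics/c7.png

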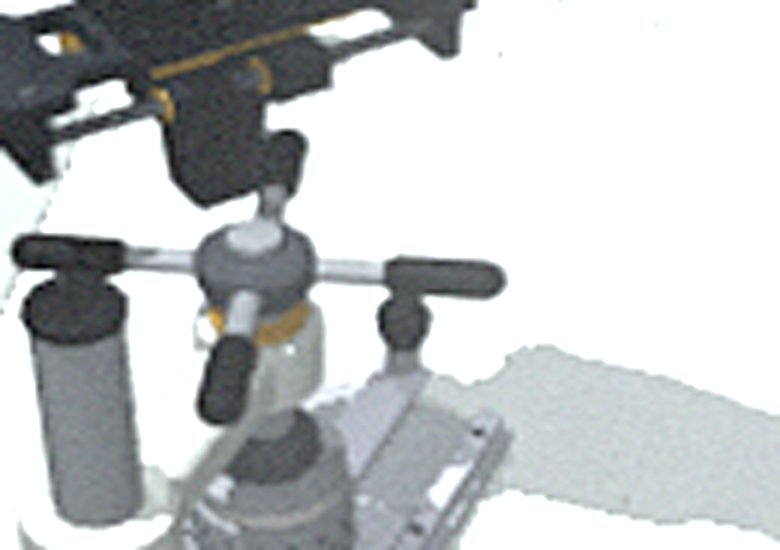

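Emit:
{"name": "step_arm", "arguments": {
  "steps": [
    [0,0,0,0,0,0,1]
  ]
}}

```text
clock: 25.1
tool_pos: [0.5751, 0.1232, 0.2126]
eef_rot: [0.94, -0.341, 0.005, -0.005]
contact_force: [8.1, 8.8, -2.2]
opening: 0.007
finger_force: 4.6
```

Run:
```python
from h import *
st(); print(torque())
```

```text
25.1 [0.5751 0.1232 0.2126] h -39.87 z [ 0.013  0.006 -1.   ] F [ 8.1  8.8 -2.2] M [ 1.81 -1.49 -0.04] op 0.007 q7 -2.04 ff 4.6
(np.float64(0.7124968186239306), np.float64(0.7535371616245405))
```

Emit:
{"name": "step_arm", "arguments": {
  "steps": [
    [-0.1,0.1,0,0,0,0,1]
  ]
}}

```text
clock: 25.22
tool_pos: [0.5748, 0.1232, 0.2128]
eef_rot: [0.94, -0.341, 0.006, -0.006]
contact_force: [11.4, 9.6, -3.7]
opening: 0.005
finger_force: 6.3
```

Emit:
{"name": "step_arm", "arguments": {
  "steps": [
    [-0.1,0.1,0,0,0,0,1]
  ]
}}

```text
clock: 25.35
tool_pos: [0.5744, 0.1232, 0.2129]
eef_rot: [0.94, -0.341, 0.007, -0.006]
contact_force: [12.7, 9.6, -4.0]
opening: 0.004
finger_force: 6.8
```

Run:
```python
from h import *
st(); print(torque())
```

```text
25.35 [0.5744 0.1232 0.2129] h -39.86 z [ 0.018  0.006 -1.   ] F [12.7  9.6 -4. ] M [ 1.81 -2.52 -0.1 ] op 0.004 q7 -2.04 ff 6.8
(np.float64(0.9359669787262698), np.float64(1.032967568354124))
```

Emit:
{"name": "step_arm", "arguments": {
  "steps": [
    [0,0,0,0,0,0,1]
  ]
}}

```text
clock: 25.48
tool_pos: [0.5743, 0.1231, 0.2129]
eef_rot: [0.94, -0.341, 0.007, -0.006]
contact_force: [12.7, 8.6, -5.0]
opening: 0.001
finger_force: 6.5
```

Run:
```python
from h import *
st(); print(torque())
```

```text
25.48 [0.5743 0.1231 0.2129] h -39.86 z [ 0.017  0.006 -1.   ] F [12.7  8.6 -5. ] M [ 1.87 -2.37 -0.1 ] op 0.001 q7 -2.04 ff 6.5
(np.float64(0.8997271408175843), np.float64(0.9995804450307233))
```

Run:
```python
from h import *
for n,px in (("L",(278.3,235.6)),("R",(197.5,230)),("front",(243.3,207)),("back",(230.8,262))):
    for z in (.207,):
        x=atz("side",px,z); d=x[:2]-AX; print(n,x.round(4),np.hypot(*d).round(4),np.degrees(np.arctan2(d[1],d[0])).round(1))
x=atz("side",(195+255/6,180+232/5),.225); print("hubtop@.225",x)
```

```text
L [0.4558 0.1594 0.207 ] 0.0863 -167.2
R [0.6245 0.1965 0.207 ] 0.0864 12.0
front [0.5573 0.0933 0.207 ] 0.087 -78.5
back [0.5237 0.2601 0.207 ] 0.0832 101.3
hubtop@.225 [0.53968115 0.1776213  0.225     ]
```

```bash
cat >> h.py <<'E'
def tcpc(th,gap=0,rad=.066):
    a=np.radians(th); e=np.array([np.cos(a),np.sin(a)])
    return AX+rad*e-(tcp(th,gap,rad)-AX-rad*e)
E
python3 - <<'E'
from h import *
p,h,s=pose(); b=tcp(-78.2,.006); q=tcpc(-78.2,.010); c=tcpc(-78.2)
print(b,q,c)
plan([(b[0],b[1],p[2],-40,1),(b[0],b[1],.275,-40,2),(q[0],q[1],.275,-40,2),(q[0],q[1],.211,-40,2)],g=1)
print("--");w=[(c[0],c[1],.211,-40,2)]
for t in (-74,-70,-66,-62,-58): k=tcpc(t); w.append((k[0],k[1],.211,-40,1))
plan(w,p=(q[0],q[1],.211),h=-40,g=1)
E
```

```text
[0.58660024 0.12081043] [0.51647776 0.10616109] [0.52626644 0.10820605]
[[1.1,-0.6,-0.0,0.0,0.0,0.1,1.0],[-0.0,-0.0,-3.1,0.0,0.0,0.0,1.0],[-0.0,-0.0,-3.1,0.0,0.0,0.0,1.0],[-2.2,2.8,-0.0,0.0,0.0,0.0,1.0],[-2.2,2.8,-0.0,0.0,0.0,0.0,1.0],[-0.0,0.0,3.2,0.0,0.0,0.0,1.0],[-0.0,0.0,3.2,0.0,0.0,0.0,1.0]]
--
[[0.3,-0.4,-0.0,0.0,0.0,0.0,1.0],[0.3,-0.4,-0.0,0.0,0.0,0.0,1.0],[0.5,-0.2,-0.0,0.0,0.0,0.0,1.0],[0.4,-0.3,-0.0,0.0,0.0,0.0,1.0],[0.3,-0.3,-0.0,0.0,0.0,0.0,1.0],[0.4,-0.4,-0.0,0.0,0.0,0.0,1.0],[0.4,-0.4,-0.0,0.0,0.0,0.0,1.0]]
```

Emit:
{"name": "step_arm", "arguments": {
  "steps": [
    [0.8,-0.6,0,0,0,0,1],
    [0.8,-0.6,0,0,0,0,1],
    [0,0,-3.2,0,0,0,1],
    [0,0,-3.2,0,0,0,1],
    [-2.2,2.8,0,0,0,0,1],
    [-2.2,2.8,0,0,0,0,1],
    [0,0,0,0,0,0,1]
  ]
}}

```text
clock: 26.35
tool_pos: [0.5148, 0.1015, 0.2742]
eef_rot: [0.939, -0.344, -0.001, 0.0]
contact_force: [0.7, 0.5, 0.5]
opening: 0.009
finger_force: 0.0
```

Run:
```python
from h import *
st(); q=tcpc(-78.2,.010)
plan([(q[0],q[1],.275,-40,1),(q[0],q[1],.211,-40,2)],g=1)
```

```text
26.35 [0.5148 0.1015 0.2742] h -40.18 z [-0.003 -0.    -1.   ] F [0.7 0.5 0.5] M [ 0.04  0.13 -0.03] op 0.009 q7 -2.06 ff 0.0
[[-0.2,-0.5,-0.1,0.0,0.0,-0.2,1.0],[0.0,0.0,3.2,0.0,0.0,0.0,1.0],[0.0,0.0,3.2,0.0,0.0,0.0,1.0]]
```

Emit:
{"name": "step_arm", "arguments": {
  "steps": [
    [-0.2,-0.5,0,0,0,0,1],
    [0,0,3.2,0,0,0,1],
    [0,0,3.2,0,0,0,1],
    [0.3,-0.4,0,0,0,0,1],
    [0.3,-0.3,0,0,0,0,1],
    [0,0,0,0,0,0,1]
  ]
}}

```text
clock: 27.1
tool_pos: [0.5293, 0.1098, 0.2107]
eef_rot: [0.94, -0.342, 0.001, -0.0]
contact_force: [-0.6, -0.9, -0.2]
opening: 0.007
finger_force: 0.1
```

Emit:
{"name": "step_arm", "arguments": {
  "steps": [
    [0.3,-0.3,0,0,0,0,1]
  ]
}}

```text
clock: 27.22
tool_pos: [0.5323, 0.1102, 0.2105]
eef_rot: [0.94, -0.342, 0.0, -0.0]
contact_force: [-3.1, 0.0, 1.5]
opening: 0.003
finger_force: 1.2
```

Emit:
{"name": "step_arm", "arguments": {
  "steps": [
    [0.3,-0.3,0,0,0,0,1]
  ]
}}

```text
clock: 27.35
tool_pos: [0.5367, 0.1106, 0.2103]
eef_rot: [0.94, -0.342, -0.0, -0.0]
contact_force: [-2.9, -0.1, 2.5]
opening: 0.004
finger_force: 1.4
```

Run:
```python
from h import *
st(); print(torque())
```

```text
27.35 [0.5367 0.1106 0.2103] h -40.02 z [ 0.     0.001 -1.   ] F [-2.9 -0.1  2.5] M [0.11 0.74 0.02] op 0.004 q7 -2.01 ff 1.4
(np.float64(-0.1815046677496279), np.float64(-0.1996235763698392))
```

Run:
```python
from h import *
p,h,s=pose()
for t in (-78,-74,-70,-66): print(t,tcpc(t))
d=p[:2]-AX; a0=np.degrees(np.arctan2(d[1],d[0])); print(np.hypot(*d),a0)
w=[]
for t in np.arange(-68,-19,4): k=tcpc(t); w.append((k[0],k[1],p[2]+.03*(t+72)/360,-40,1))
plan(w,p=p,h=-40,g=1)
```

```text
-78 [0.52649921 0.10815584]
-74 [0.53123743 0.10732761]
-70 [0.53611587 0.10685056]
-66 [0.54110617 0.10674651]
0.06795197735113488 -92.82514750804498
[[0.4,0.2,-0.0,0.0,0.0,0.0,1.0],[0.4,-0.4,-0.1,0.0,0.0,0.0,1.0],[0.3,-0.3,-0.0,0.0,0.0,0.0,1.0],[0.4,-0.4,-0.0,0.0,0.0,0.0,1.0],[0.3,-0.5,-0.1,0.0,0.0,0.0,1.0],[0.3,-0.4,-0.0,0.0,0.0,0.0,1.0],[0.2,-0.5,-0.0,0.0,0.0,0.0,1.0],[0.2,-0.5,-0.1,0.0,0.0,0.0,1.0]]
[[0.2,-0.4,-0.0,0.0,0.0,0.0,1.0],[0.1,-0.5,-0.0,0.0,0.0,0.0,1.0],[0.1,-0.4,-0.1,0.0,0.0,0.0,1.0],[0.1,-0.5,-0.0,0.0,0.0,0.0,1.0],[0.1,-0.4,-0.0,0.0,0.0,0.0,1.0]]
```

Emit:
{"name": "step_arm", "arguments": {
  "steps": [
    [0.4,-0.1,0,0,0,0,1],
    [0.4,-0.4,-0.1,0,0,0,1]
  ]
}}

```text
clock: 27.6
tool_pos: [0.5452, 0.1093, 0.2104]
eef_rot: [0.94, -0.342, -0.001, 0.0]
contact_force: [-3.4, 1.2, -1.2]
opening: 0.002
finger_force: 1.5
```

Emit:
{"name": "step_arm", "arguments": {
  "steps": [
    [0.3,-0.3,0,0,0,0,1],
    [0.4,-0.4,0,0,0,0,1]
  ]
}}

```text
clock: 27.85
tool_pos: [0.5555, 0.11, 0.2106]
eef_rot: [0.94, -0.342, -0.001, 0.0]
contact_force: [-4.4, 0.7, 0.7]
opening: 0.009
finger_force: 1.9
```

Emit:
{"name": "step_arm", "arguments": {
  "steps": [
    [0.3,-0.5,-0.1,0,0,0,1],
    [0.3,-0.4,0,0,0,0,1]
  ]
}}

```text
clock: 28.1
tool_pos: [0.566, 0.113, 0.2116]
eef_rot: [0.94, -0.342, -0.0, 0.0]
contact_force: [-4.8, 0.1, 0.9]
opening: 0.005
finger_force: 2.2
```

Run:
```python
from h import *
st(); print(torque()); print([(t,tcpc(t).round(4).tolist()) for t in (-56,-52,-48,-44)])
```

```text
28.1 [0.566  0.113  0.2116] h -40.03 z [-0.001 -0.    -1.   ] F [-4.8  0.1  0.9] M [-0.06  1.25  0.05] op 0.005 q7 -2.03 ff 2.2
(np.float64(-0.261749617006524), np.float64(-0.30935622945251207))
[(-56, [0.5539, 0.1082]), (-52, [0.559, 0.1096]), (-48, [0.564, 0.1113]), (-44, [0.569, 0.1135])]
```

Emit:
{"name": "step_arm", "arguments": {
  "steps": [
    [0.2,-0.5,0,0,0,0,1],
    [0.2,-0.5,-0.1,0,0,0,1]
  ]
}}

```text
clock: 28.35
tool_pos: [0.5751, 0.1176, 0.2124]
eef_rot: [0.94, -0.342, -0.001, 0.001]
contact_force: [-5.5, -1.2, -0.6]
opening: 0.008
finger_force: 2.4
```

```bash
python3 -c "
from h import *
st(); print(torque())"
```

```text
28.35 [0.5751 0.1176 0.2124] h -40.05 z [-0.002 -0.001 -1.   ] F [-5.5 -1.2 -0.6] M [-0.31  1.34 -0.03] op 0.008 q7 -2.04 ff 2.4
(np.float64(-0.4033355145742483), np.float64(-0.37801751465852584))
```

Emit:
{"name": "step_arm", "arguments": {
  "steps": [
    [0.2,-0.4,0,0,0,0,1],
    [0.1,-0.5,0,0,0,0,1]
  ]
}}

```text
clock: 28.6
tool_pos: [0.5825, 0.1217, 0.2125]
eef_rot: [0.939, -0.343, -0.001, 0.001]
contact_force: [-8.1, -3.6, 2.4]
opening: 0.002
finger_force: 3.6
```

```bash
python3 -c "
from h import *
st(); print(torque())"
```

```text
28.6 [0.5825 0.1217 0.2125] h -40.07 z [-0.003 -0.002 -1.   ] F [-8.1 -3.6  2.4] M [-0.51  1.73  0.18] op 0.002 q7 -2.05 ff 3.6
(np.float64(-0.43928451366569904), np.float64(-0.6153084459951758))
```

Emit:
{"name": "step_arm", "arguments": {
  "steps": [
    [0.1,-0.4,-0.1,0,0,0,1],
    [0.1,-0.5,0,0,0,0,1]
  ]
}}

```text
clock: 28.85
tool_pos: [0.589, 0.1268, 0.2131]
eef_rot: [0.939, -0.343, -0.002, 0.002]
contact_force: [-10.1, -3.5, 1.9]
opening: 0.006
finger_force: 3.8
```

```bash
python3 -c "
from h import *
st(); print(torque()); print([(t,tcpc(t).round(4).tolist()) for t in range(-44,-12,4)])"
```

```text
28.85 [0.589  0.1268 0.2131] h -40.09 z [-0.005 -0.003 -1.   ] F [-10.1  -3.5   1.9] M [-0.73  1.84  0.17] op 0.006 q7 -2.07 ff 3.8
(np.float64(-0.5239484832299288), np.float64(-0.6952453323407546))
[(-44, [0.569, 0.1135]), (-40, [0.5738, 0.1162]), (-36, [0.5778, 0.1182]), (-32, [0.5816, 0.1206]), (-28, [0.5854, 0.1232]), (-24, [0.589, 0.1263]), (-20, [0.5924, 0.1296]), (-16, [0.5957, 0.1333])]
```

```bash
cat >> h.py <<'E'
def spk(p=None,off=.0225):
    if p is None: p=pose()[0]
    d=np.asarray(p)[:2]-AX; return np.degrees(np.arctan2(d[1],d[0])-np.arcsin(off/np.hypot(*d)))
E
python3 - <<'E'
from h import *
p,h,s=pose(); b=tcpc(-24,.012); q=tcp(-24,.012); c=tcp(-24)
print(b,q,c)
plan([(b[0],b[1],p[2],-40,1),(b[0],b[1],.28,-40,2),(q[0],q[1],.28,-40,2),(q[0],q[1],.2155,-40,2)],g=1)
E
```

```text
[0.58410474 0.1152937 ] [0.61648326 0.18801706] [0.61160242 0.17705452]
[[0.4,1.2,-0.0,0.0,0.0,-0.1,1.0],[-0.0,-0.0,-3.3,0.0,0.0,0.0,1.0],[-0.0,-0.0,-3.4,0.0,0.0,0.0,1.0],[-1.1,-3.8,0.0,0.0,0.0,0.0,1.0],[-1.1,-3.9,0.0,0.0,0.0,0.0,1.0],[-0.0,0.0,3.2,0.0,0.0,0.0,1.0],[-0.0,0.0,3.3,0.0,0.0,0.0,1.0]]
```

Emit:
{"name": "step_arm", "arguments": {
  "steps": [
    [0.3,0.8,0,0,0,0,1],
    [0.2,0.8,0,0,0,0,1],
    [0,0,-3.3,0,0,0,1],
    [0,0,-3.4,0,0,0,1],
    [-1.1,-3.8,0,0,0,0,1],
    [-1.1,-3.9,0,0,0,0,1],
    [0,0,0,0,0,0,1]
  ]
}}

```text
clock: 29.72
tool_pos: [0.6186, 0.1905, 0.2805]
eef_rot: [0.941, -0.339, 0.001, -0.002]
contact_force: [-0.6, 0.0, -0.2]
opening: 0.006
finger_force: 0.0
```

Run:
```python
from h import *
st(); q=tcp(-24,.010); c=tcp(-24)
plan([(q[0],q[1],.28,-40,1),(q[0],q[1],.2155,-40,2)],g=1); print('--')
plan([(c[0],c[1],.2155,-40,2)],p=(q[0],q[1],.2155),h=-40,g=1);print('--')
w=[]
for t in range(-30,-80,-6): k=tcp(t,-.004); w.append((k[0],k[1],.2155+.03*(t+24)/360,-40,1))
plan(w,p=(c[0],c[1],.2155),h=-40,g=1)
```

```text
29.73 [0.6186 0.1905 0.2805] h -39.69 z [ 0.003  0.003 -1.   ] F [-0.6  0.  -0.2] M [ 0.05  0.18 -0.01] op 0.006 q7 -2.21 ff 0.0
[[0.0,0.5,0.1,0.0,0.0,0.3,1.0],[0.0,0.0,3.2,0.0,0.0,0.0,1.0],[0.0,0.0,3.2,0.0,0.0,0.0,1.0]]
--
[[0.1,0.5,-0.0,0.0,0.0,0.0,1.0],[0.2,0.5,-0.0,0.0,0.0,0.0,1.0]]
--
[[0.5,1.1,0.1,0.0,0.0,0.0,1.0],[0.3,0.7,-0.0,0.0,0.0,0.0,1.0],[0.3,0.7,0.1,0.0,0.0,0.0,1.0],[0.2,0.6,-0.0,0.0,0.0,0.0,1.0],[0.1,0.7,0.1,0.0,0.0,0.0,1.0],[0.0,0.7,-0.0,0.0,0.0,0.0,1.0],[0.0,0.7,0.1,0.0,0.0,0.0,1.0],[-0.1,0.7,-0.0,0.0,0.0,0.0,1.0]]
[[-0.2,0.8,0.1,0.0,0.0,0.0,1.0]]
```

Emit:
{"name": "step_arm", "arguments": {
  "steps": [
    [0,0.4,0,0,0,0.3,1],
    [0,0,3.2,0,0,0,1],
    [0,0,3.2,0,0,0,1],
    [0.1,0.5,0,0,0,0,1],
    [0.2,0.5,0,0,0,0,1],
    [0.2,0.4,0,0,0,0,1]
  ]
}}

```text
clock: 30.48
tool_pos: [0.6106, 0.171, 0.2184]
eef_rot: [0.939, -0.345, 0.001, -0.003]
contact_force: [2.9, 7.2, -0.9]
opening: 0.004
finger_force: 3.5
```

Emit:
{"name": "step_arm", "arguments": {
  "steps": [
    [0.3,0.7,0.1,0,0,0,1],
    [0.3,0.7,0,0,0,0,1],
    [0.3,0.7,0.1,0,0,0,1]
  ]
}}

```text
clock: 30.85
tool_pos: [0.6038, 0.1529, 0.2167]
eef_rot: [0.939, -0.343, 0.0, -0.005]
contact_force: [1.5, 12.0, 3.1]
opening: 0.002
finger_force: 4.9
```

Run:
```python
from h import *
st(); print(torque(),spk())
```

```text
30.85 [0.6038 0.1529 0.2167] h -40.12 z [ 0.004  0.009 -1.   ] F [ 1.5 12.   3.1] M [ 2.45 -0.05 -0.1 ] op 0.002 q7 -2.1 ff 4.9
(np.float64(0.6994299073562237), np.float64(0.8019264375037573)) -40.96521862801905
```

Emit:
{"name": "step_arm", "arguments": {
  "steps": [
    [0.2,0.6,0,0,0,0,1],
    [0.1,0.6,0.1,0,0,0,1],
    [0,0.5,0,0,0,0,1]
  ]
}}

```text
clock: 31.22
tool_pos: [0.5964, 0.1397, 0.2156]
eef_rot: [0.939, -0.343, 0.001, -0.006]
contact_force: [5.2, 13.3, -2.5]
opening: 0.006
finger_force: 5.7
```

Run:
```python
from h import *
st(); print(torque(),spk())
```

```text
31.23 [0.5964 0.1397 0.2156] h -40.07 z [ 0.007  0.011 -1.   ] F [ 5.2 13.3 -2.5] M [ 2.81 -0.84 -0.13] op 0.006 q7 -2.08 ff 5.7
(np.float64(0.8176560311538608), np.float64(0.9492401818640341)) -53.69108406592999
```

```bash
cat >> h.py <<'E'
import cv2
def starfit(img,lo=-95,hi=-5,tot0=-5.6):
    g=cv2.cvtColor(img,cv2.COLOR_BGR2GRAY).astype(np.float32); best=[]
    for th in np.arange(lo,hi,.5):
        z=.228-.03*(180+tot0-th)/360; sc=[]
        for k in range(4):
            a=np.radians(th+90*k); e=np.array([np.cos(a),np.sin(a),0]); n=np.array([-e[1],e[0],0])
            def samp(off,rr): 
                P=[proj("side",np.r_[AX,z]+e*q+n*off) for q in rr]; P=np.float32(P); return cv2.remap(g,P[None,:,0],P[None,:,1],1)[0].mean()
            sc.append(.5*(samp(.014,np.linspace(.05,.085,8))+samp(-.014,np.linspace(.05,.085,8)))-samp(0,np.linspace(.047,.085,9)))
        best.append((sum(sorted(sc)[-3:]),th,np.round(sc)))
    best.sort(key=lambda t:-t[0]); return best[:3]
E
python3 - <<'E'
from h import *
print(starfit(cv2.imread("pics/side7.png")))
d=r.snapshot("side")["pixels"][:,:,::-1].copy(); cv2.imwrite("pics/side8.png",d); print(starfit(d))
E
```

```text
[(np.float32(292.064), np.float64(-78.0), array([ 67.,  96.,  96., 101.], dtype=float32)), (np.float32(291.1791), np.float64(-78.5), array([ 68., 100.,  95.,  96.], dtype=float32)), (np.float32(289.4129), np.float64(-77.5), array([ 67.,  90.,  96., 103.], dtype=float32))]
[(np.float32(284.90436), np.float64(-55.5), array([ 35.,  66., 102., 116.], dtype=float32)), (np.float32(284.8706), np.float64(-56.0), array([ 37.,  71., 102., 112.], dtype=float32)), (np.float32(282.83566), np.float64(-55.0), array([ 34.,  60., 103., 120.], dtype=float32))]
```

Emit:
{"name": "step_arm", "arguments": {
  "steps": [
    [0,0.4,0,0,0,0,1],
    [-0.1,0.4,0,0,0,0,1]
  ]
}}

```text
clock: 31.52
tool_pos: [0.5916, 0.134, 0.2156]
eef_rot: [0.939, -0.343, 0.003, -0.006]
contact_force: [7.1, 11.8, -4.2]
opening: 0.007
finger_force: 6.0
```

Run:
```python
from h import *
st(); print(torque(),spk()); d=r.snapshot("side")["pixels"][:,:,::-1].copy(); print(starfit(d)[0]); st(); print(torque(),spk())
```

```text
31.52 [0.5916 0.134  0.2156] h -40.06 z [ 0.009  0.01  -1.   ] F [ 7.1 11.8 -4.2] M [ 2.48 -1.43 -0.12] op 0.007 q7 -2.07 ff 6.0
(np.float64(0.8135183385075256), np.float64(0.9289824219828539)) -60.02161671719345
(np.float32(269.0237), np.float64(-62.0), array([ 48.,  63.,  89., 117.], dtype=float32))
31.57 [0.5914 0.1333 0.2157] h -40.1 z [ 0.009  0.009 -1.   ] F [ 6.7 12.4 -3.9] M [ 2.58 -1.29 -0.15] op 0.007 q7 -2.07 ff 5.6
(np.float64(0.7944758839290729), np.float64(0.9415477600341122)) -60.5388389207018
```

Emit:
{"name": "step_arm", "arguments": {
  "steps": [
    [-0.1,0.2,0,0,0,0,1],
    [0,0,0,0,0,0,1]
  ]
}}

```text
clock: 31.82
tool_pos: [0.5901, 0.1322, 0.2157]
eef_rot: [0.939, -0.343, 0.003, -0.006]
contact_force: [8.2, 10.8, -4.2]
opening: 0.009
finger_force: 5.6
```

Run:
```python
from h import *
st(); print(torque(),spk()); d=r.snapshot("side")["pixels"][:,:,::-1].copy(); print(starfit(d)[0])
```

```text
31.82 [0.5901 0.1322 0.2157] h -40.1 z [ 0.01   0.008 -1.   ] F [ 8.2 10.8 -4.2] M [ 2.36 -1.44 -0.16] op 0.009 q7 -2.06 ff 5.6
(np.float64(0.7555111848479263), np.float64(0.9191015193943003)) -61.996029710994065
(np.float32(266.64935), np.float64(-64.5), array([ 56.,  66.,  86., 115.], dtype=float32))
```

Emit:
{"name": "step_arm", "arguments": {
  "steps": [
    [0.1,-0.8,0,0,0,0,1],
    [0.1,-0.8,0,0,0,0,1],
    [0,0,-4,0,0,0,1],
    [0,0,-5,0,0,0,1],
    [0,0,-5,0,0,0,1],
    [0,0,0,0,0,0,1],
    [0,0,0,0,0,0,1]
  ]
}}

```text
clock: 32.75
tool_pos: [0.5973, 0.1368, 0.3532]
eef_rot: [0.939, -0.345, -0.001, 0.0]
contact_force: [-1.1, 0.1, -0.4]
opening: 0.005
finger_force: 0.0
```

Run:
```python
from h import *
st(); d=r.snapshot("side")["pixels"][:,:,::-1].copy(); print(starfit(d)[0]); t=r.snapshot("top")["pixels"][:,:,::-1].copy(); cv2.imwrite("pics/side9.png",d); cv2.imwrite("pics/top9.png",t)
a=cv2.resize(d[190:320,190:310],None,fx=4,fy=4,interpolation=cv2.INTER_CUBIC); b=cv2.resize(t[120:250,190:190+70],None,fx=4,fy=4,interpolation=cv2.INTER_CUBIC)
cv2.imwrite("pics/c9.png",cv2.convertScaleAbs(np.hstack([a,b]),alpha=1.3))
k=AX-.135*U; print("knobtop home proj side",proj("side",(k[0],k[1],.061)),"top",proj("top",(k[0],k[1],.061)))
```

```text
32.75 [0.5973 0.1368 0.3532] h -40.37 z [-0.001 -0.    -1.   ] F [-1.1  0.1 -0.4] M [0.1  0.16 0.06] op 0.005 q7 -2.18 ff 0.0
(np.float32(288.3811), np.float64(-63.0), array([ 89.,  46.,  84., 115.], dtype=float32))
knobtop home proj side [262.09076341 241.59842791] top [218.0167595  210.45687189]
```

View pics/c9.png

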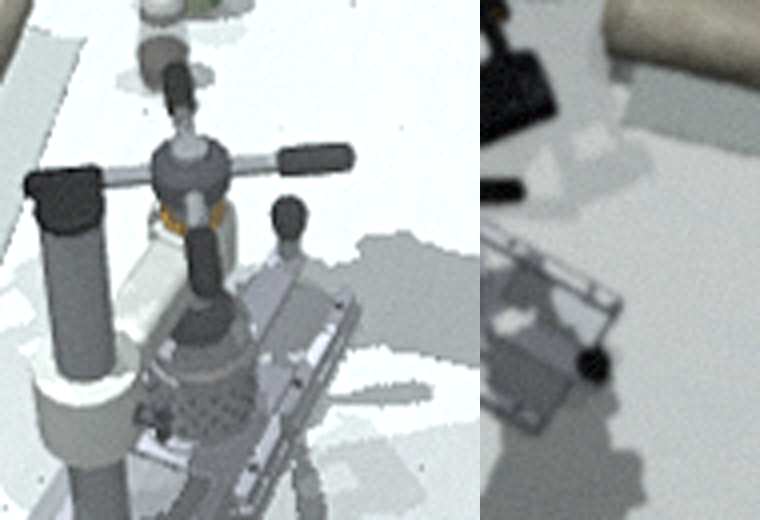

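The final view shows the knob at (262,242), where it should be with the tray home. The mould is upright under the plate, the tool is clear of everything, and the spokes have stayed at about -63°.

```bash
python3 -c "
from plant import r
print(r.finish_job())"
```

```text
the job is handed in; nothing more can be done
None
```

The job is handed in at about 33 s: the mould stands in the ring with the tray home, and the plate is wound down with the handle at about 0.76–0.80 N m against 0.44 free. From that I estimate 55–75 N on the mould, but the load itself could not be read and no verdict came back; I first wound about 15° further, where the handle read up to 0.94 N m, then backed off.

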